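# Weigh the lidded pots on the hand scale and set them on their hob rings

### The arm

A 6-joint arm with a two-finger parallel gripper is mounted at the origin on a cart in front of the work surface, level with it; the furniture and walls round the work are solid. World frame = base frame: x ahead of the robot, y to its left, z up, the work surface at z = 0. Lengths are in m, angles in degrees, forces in N, time in s.
With the tool pointing down it reaches from about 0.25 to 0.725 m from the base axis. Payload 9.7 kg.
Tool frame: the origin (TCP) lies on the centre line of the jaws, within the pads' length; the fingertips stand bot.nose_length ahead of it and the grasp point (between the pads) lies 11 mm behind it (bot.nose_length is the distance from the TCP to the fingertips, in m); z points along the fingers, y is the line along which they close (so a half turn about z gives the same grasp; the last joint's range is limited). The gripper opens to 85 mm and grips with 20 to 120 N. Pads are 22 mm wide; open, the fingers measure 114 mm over their backs; the gripper's body (76 mm by 85 mm) begins 54 mm behind the grasp point. The pads swing forward as they close: fully open they stand 13 mm farther back than shut.
Start: joints at [-73.396, 4.979, 10.078, 95.1, 0, 90], TCP at [0.157, -0.527, 0.239] pointing down, gripper open.
Joint ranges: [-179.16, 179.16], [-48.56, 103.87], [-65.8, 70.77], [-126.05, 130.52], [-82.76, 87.17], [-180, 180]. Speed limits (degrees/s): [127.2, 127.2, 147.25, 180, 180, 180].

### API

Orientations are given as [roll, pitch, yaw] about the fixed x, y, z axes, in that order (R = Rz(yaw) Ry(pitch) Rx(roll)).
In Python, from workcell import bot gives the robot as it stands. The module is installed in compiled form; this text tells all that it offers.
- The arm moves only by the shell command python3 -m inch 'ROWS' [OPENING] [FORCE]. ROWS is JSON, a list of rows, each a list of 4 numbers: the shift along the world's x, y, z in cm, then the turn about the world's z in degrees. A call has exactly 8 rows; each row is the pose to reach, as a shift and turn from the pose commanded when the call began; what a row does not reach only later rows make up. A row lasts 1/8 s, in which the tool goes at most 62.5 mm and 10.7 degrees, less where a joint would pass 70% of its speed; a pose out of reach is approached as far as the arm can. A call with a gripper value outside its range is refused whole. OPENING is the finger opening in cm, from 0 to 8.54, set as the call begins (- or left out, the last holds). The fingers move at their own pace and stop on an object; FORCE is the grip in N (left out, the last holds). Time passes only in rows, so rows that repeat a pose let the fingers close, or fill a call up. It gives the time, the measured TCP pose, the force, the opening and the grip force at its end, in the units of the state.
- bot.get_obs(): the state, without advancing time (a new reading comes with each control period).
- bot.camera(name): name is "scene" or "top"; returns a dict with "img" (400x640x3 uint8, red, green, blue), "fovy" (degrees; the focal length in pixels is half the picture's height over the tangent of half this angle, whatever the lens; pixels are square), "cx", "cy" (the principal point, pixels), "R" (3x3) and "t" (3): a world point X has camera coordinates R X + t. Camera axes: x right, y down, z forward; pixel columns grow to the right and rows downward; lengths in m; the calibration is good to about 2 mm. A picture is of the moment at which its call begins. There is no depth.
- bot.job_done(): hands the job in; it is judged then, once.
Trained networks look in a picture, given as the dict that the camera call returned (one of the last four; its "shot" number tells which), for a name from the list of things; names that differ only in an ending like _2 or _b are one class to them, and where a whole thing is asked for, a point or a joint stands for the part that bears it (a point fixed in the world has none). Each returns a list of dicts, best first, with "score" (0 to 1); they miss things now and then, are a little off and sometimes report something else, mostly with a low value. They report only what shows in the picture. A call takes as long as a camera call.
- bot.find_in(thing, picture): "point" ([column, row] in pixels, amid what is visible of it).
- bot.landmark_of(thing, picture): "point" ([column, row] in pixels: a listed point, or the origin of a listed thing).
The state is a dict: "time": time; "q": joint angles; "qd": joint speeds; "joint_efforts": joint torques, N m; "ee_pos": TCP position; "tcp_rot": TCP orientation; "wrist_force": force on the tool from outside, world axes, zero at the start; "torque": the same for the moment, N m; "opening": finger opening in m; "grasp_force": force on a finger pad.
Only numpy, scipy, OpenCV 4.12 (cv2) and the standard library are available. Lean on these libraries where they do the work, as an engineer would, in place of code of your own. Each camera call takes 0.05 s, during which the arm holds its last target. There are 200 camera calls.

### The job

Weigh every pot at the back of the hob with the sprung hand scale, from the smallest to the largest: slide the scale along its keyhole slot to the wide hole and lift it out, hook each pot by its bridge handle, raise it well clear of the hob and let it hang still for a good three seconds, then set it down again. When all are weighed, hang the scale back at the closed end of the narrow slot, and see that each pot stands centred on the front-row ring of its own size; the hand may slide the pots along the hob but not lift them. Do not tip a pot, and leave everything else where it stands.

Things in the scene. Friction and masses are not known exactly. Their poses are not given: they have to be found in the camera images.
- pot_small: the small lidded steel pot, 60 mm across, 44 mm high with its flat lid. Bridge handle above: a flat bar along the pot's y, 62 mm long, 10 mm thick (x), 16 mm tall, underside 84 mm and top 100 mm above the pot's bottom, on uprights at y = +-25 mm (gap under it 40 mm high, 44 mm wide). Origin at the bottom's centre; y starts within 0.5 rad of the hob's. 0.25 to 0.35 kg. None if absent
- ring_small (a point): centre of the small ring printed in the hob's front row (the row nearer the robot), 76 mm in diameter, at the height of the hob's top
- pot_medium: the medium lidded steel pot, 74 mm across, 54 mm high with its flat lid. Bridge handle above: a flat bar along the pot's y, 62 mm long, 10 mm thick (x), 16 mm tall, underside 94 mm and top 110 mm above the pot's bottom, on uprights at y = +-25 mm (gap under it 40 mm high, 44 mm wide). Origin at the bottom's centre; y starts within 0.5 rad of the hob's. 0.35 to 0.49 kg. None if absent
- ring_medium (a point): centre of the medium ring printed in the hob's front row (the row nearer the robot), 90 mm in diameter, at the height of the hob's top
- pot_large: the large lidded steel pot, 88 mm across, 64 mm high with its flat lid. Bridge handle above: a flat bar along the pot's y, 62 mm long, 10 mm thick (x), 16 mm tall, underside 104 mm and top 120 mm above the pot's bottom, on uprights at y = +-25 mm (gap under it 40 mm high, 44 mm wide). Origin at the bottom's centre; y starts within 0.5 rad of the hob's. 0.45 to 0.63 kg. None if absent
- ring_large (a point): centre of the large ring printed in the hob's front row (the row nearer the robot), 104 mm in diameter, at the height of the hob's top
- hob: fixed flat black glass hob slab, smooth (friction about 0.3), with a 6 mm wide rim, 8 mm high, 310 x 420 x 10 mm, origin at the centre of its underside, x away from the robot, y left. Front row (x = -90 mm): three rings of different size 125 mm apart (medium left, large middle, small right); back row (x = +85 mm): three equal rings, near which the pots start, in any order
- rack: fixed aluminium bridge, plate 170 x 90 mm, 8 mm thick, its top 140 mm above the table, on end walls with feet. A keyhole slot runs along the rack's x axis: a wide hole 48 x 48 mm on the robot's side, and from it an 18 mm wide slot leading away from the robot. Origin on the table under the plate's centre
- wide_hole (a point): centre of the wide hole of the keyhole, on the plate's top
- narrow_end (a point): where the scale's neck sits when hung at the closed end of the narrow slot, on the plate's top, 65 mm from the wide hole's centre along the rack's +x axis (the slot ends 9 mm further on)
- spring_scale: sprung hand scale hung in the keyhole: black grip block 50 mm (x) by 24 mm (y), 6 to 52 mm above the origin; flange disc 66 mm across, 6 mm thick, resting on the plate; below it a 12 mm neck (to -14 mm), a 26 mm tube (to -46 mm) and the hook, which pass only the wide hole. Origin at the flange's underside centre, z up; x starts within 0.35 rad of the rack's x. 0.26 kg
- hook_saddle (a point): top of the hook's saddle, on the scale's axis, 94.5 mm below its origin when joint hook reads 0. The hook is a 7 mm rod in the scale's x-z plane: saddle 10 mm wide, back at x = -13 mm, tip at x = +13 mm rising 12 mm above the saddle; it is open to the scale's +x, with 40 mm free height above the saddle, and reaches 7 mm below the saddle's top
- hook (a joint): how far the hook is pulled out of the scale, m: 0.004 when empty (its own weight), 10 mm more per N of load (100 N/m), so about 30 to 65 mm under a hanging pot; at most 0.09
- tin_short: short tin can, 75 mm in diameter, 58 mm high; a bystander, to be left alone. Origin at the centre of its underside
- spice_jar: spice jar with a flat cap, 41 mm in diameter, 107 mm high; a bystander, to be left alone. Origin at the centre of its underside
- pepper_mill: small mill, 44 mm in diameter, 90 mm high; a bystander, to be left alone. Origin at the centre of its underside
- tape: roll of tape lying flat, 96 mm in diameter, 24 mm high; a bystander, to be left alone. Origin at the centre of its underside

How it is judged:
By the outcome, as a careful person would: the job done as asked, in the order asked, and still so for the second after the job is handed in, with the robot touching nothing.
Of pot_small, pot_medium, pot_large only 2 to 3 are there at a start; the rules pass over those that are not, and their reading is None.
At some moment in a run one of pot_small, pot_medium, pot_large may be knocked a few centimetres aside while the robot is not near it.
It also fails if it takes over 210 s, if anything falls off the work surface, if the arm or the gripper's body presses on something with over 40 N, if the wrist force passes 120 N, or if a joint passes its speed limit or range.

## Working session

There is one attempt and no reset: what is moved stays moved. The work goes in short steps, Python scripts to look and compute and a shell command to move; the robot and the scene stay as the last step left them, time stands still between calls to the robot, and variables do not carry over. Pictures are saved under pics/ and viewed, at most 14 in all, crops included, and the job is handed in when it is done.

```bash
mkdir -p pics
cat > h.py <<'E'
import numpy as np, cv2
from workcell import bot
def cam(n): return bot.camera(n)
def f(c): return c["img"].shape[0]/2/np.tan(np.radians(c["fovy"])/2)
def ray(c,p):
    R=np.array(c["R"]);t=np.array(c["t"])
    d=R.T@np.array([(p[0]-c["cx"])/f(c),(p[1]-c["cy"])/f(c),1.]);o=-R.T@t
    return o,d/np.linalg.norm(d)
def atz(c,p,z):
    o,d=ray(c,p);return o+d*(z-o[2])/d[2]
def tri(cs,ps):
    A=np.zeros((3,3));b=np.zeros(3)
    for c,p in zip(cs,ps):
        o,d=ray(c,p);M=np.eye(3)-np.outer(d,d);A+=M;b+=M@o
    X=np.linalg.solve(A,b);return X,max(np.linalg.norm((np.eye(3)-np.outer(d,d))@(X-o)) for o,d in [ray(c,p) for c,p in zip(cs,ps)])
def proj(c,X):
    x=np.array(c["R"])@np.array(X)+np.array(c["t"]);return np.array([c["cx"]+f(c)*x[0]/x[2],c["cy"]+f(c)*x[1]/x[2]])
def save(c,n,box=None,s=1):
    im=c["img"][...,::-1]
    if box: im=im[box[1]:box[3],box[0]:box[2]]
    cv2.imwrite("pics/"+n,cv2.resize(im,None,fx=s,fy=s,interpolation=cv2.INTER_CUBIC))
E
cat > a.py <<'E'
from h import *
np.set_printoptions(precision=4,suppress=True)
cs=[cam("scene"),cam("top")]
for c,n in zip(cs,("scene","top")):
    save(c,n+"0.png"); print(n,c["fovy"],c["cx"],c["cy"],ray(c,(320,200)))
print(bot.nose_length, bot.get_obs()["tcp_rot"])
for n in "pot_small pot_medium pot_large ring_small ring_medium ring_large hob rack wide_hole narrow_end spring_scale hook_saddle tin_short spice_jar pepper_mill tape".split():
    L=[bot.landmark_of(n,c) for c in cs]
    s=[(np.round(l[0]["point"],1),round(l[0]["score"],2)) if l else None for l in L]
    print(n,s,tri(cs,[l[0]["point"] for l in L]) if all(L) else "")
E
python3 a.py
```

```text
scene 48.040433169112504 319.0047800328827 202.90300837943994 (array([-0.243 , -0.979 ,  0.9378]), array([ 0.5283,  0.6476, -0.5491]))
top 43.345272765250726 316.28208586345494 196.62256472485382 (array([-0.0942, -0.3305,  1.6817]), array([ 0.3713,  0.1637, -0.9139]))
0.008 [-179.9313   -0.0001   16.6034]
pot_small [(array([352.4, 254.2]), 0.62), (array([346.2, 200.5]), 0.84)] (array([ 0.6539, -0.0968, -0.1084]), np.float64(0.0176565344603056))
pot_medium [(array([371.9, 244.7]), 0.48), (array([286.5, 173.5]), 0.72)] (array([ 0.8786,  0.1692, -0.3635]), np.float64(0.0976745704649232))
pot_large [None, (array([314. , 181.9]), 0.96)] 
ring_small [(array([313.1, 251.4]), 0.78), (array([379.2, 255. ]), 0.73)] (array([ 0.3617, -0.2856,  0.1953]), np.float64(0.04970769291582654))
ring_medium [None, (array([261.6, 212.3]), 0.91)] 
ring_large [(array([294.3, 229.4]), 0.89), (array([294.5, 225.2]), 0.85)] (array([0.4554, 0.0114, 0.023 ]), np.float64(0.00015861980049945097))
hob [(array([318. , 222.6]), 0.89), (array([300.7, 207.5]), 0.56)] (array([0.5455, 0.0169, 0.0039]), np.float64(0.013558
[... 509 characters left out ...]
.74)] (array([ 0.5051, -0.3038,  0.1368]), np.float64(0.001425965007829379))
hook_saddle [(array([368.6, 270.8]), 0.47), None] 
tin_short [(array([245.4, 198.4]), 0.93), (array([212.7, 197.3]), 0.9)] (array([ 0.4583,  0.349 , -0.0295]), np.float64(0.0032297938860316048))
spice_jar [(array([411.7, 248. ]), 0.91), (array([378. , 250.8]), 0.61)] (array([ 0.5019, -0.3466,  0.1406]), np.float64(0.07794242668401959))
pepper_mill [(array([434.5, 269.4]), 0.64), (array([424.4, 213.7]), 0.68)] (array([ 0.6844, -0.3985,  0.009 ]), np.float64(0.003432272442943514))
tape [(array([352.6, 318.5]), 0.73), (array([394.7, 297.4]), 0.69)] (array([ 0.351 , -0.3989,  0.0205]), np.float64(0.0009614601458430375))
```

```bash
python3 -c "
import cv2
a=cv2.imread('pics/top0.png')[150:320,190:450];cv2.imwrite('pics/t1.png',cv2.resize(a,None,fx=3,fy=3,interpolation=cv2.INTER_CUBIC))
a=cv2.imread('pics/scene0.png')[130:350,200:470];cv2.imwrite('pics/s1.png',cv2.resize(a,None,fx=2.7,fy=2.7,interpolation=cv2.INTER_CUBIC))"
```

```text
(no output)
```

View pics/t1.png

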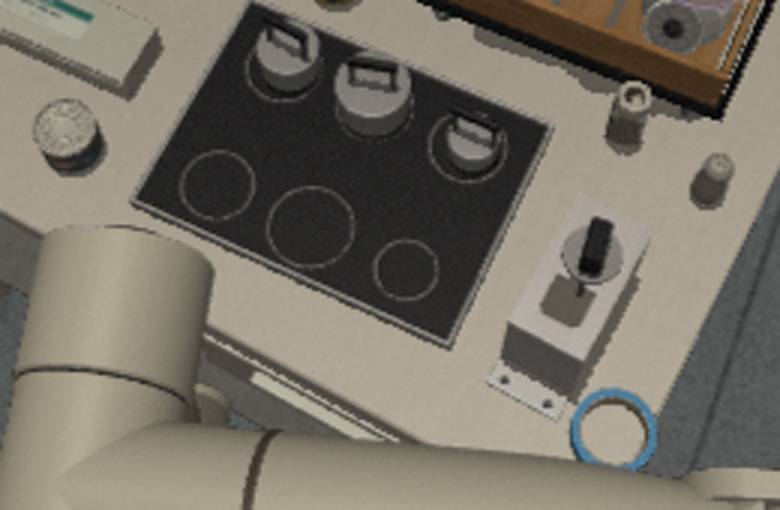

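View pics/s1.png

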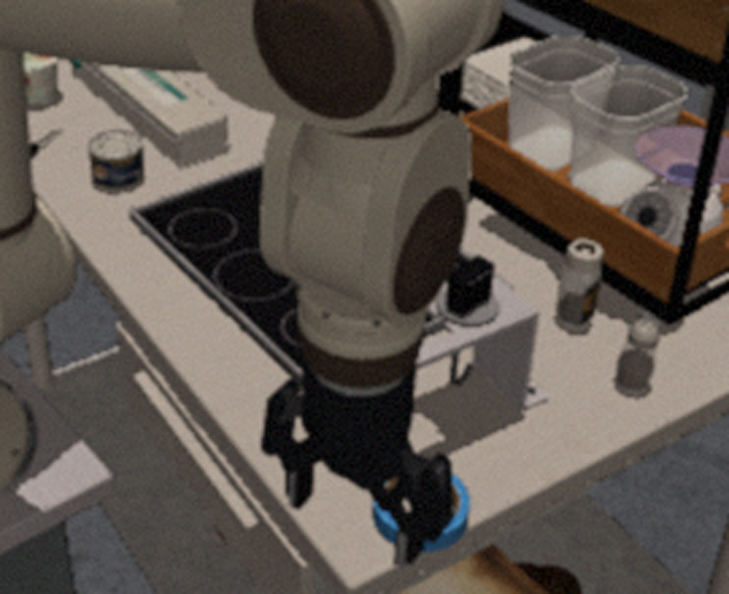

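The pots stand at the back, medium (287,172), large (314,181) and small (346,199). The scale hangs at the narrow end at (387,233), and the wide hole is near (380,252). I'll zoom in to get the orientations.

```bash
python3 -c "
import cv2
a=cv2.imread('pics/top0.png');
for n,(x,y,X,Y) in dict(p=(265,145,365,215),r=(345,210,420,285)).items():
    cv2.imwrite(f'pics/{n}.png',cv2.resize(a[y:Y,x:X],None,fx=8,fy=8,interpolation=cv2.INTER_CUBIC))"
python3 - <<'E'
from h import *
np.set_printoptions(precision=4,suppress=True)
c=cam("top")
W={}
for n,z in dict(ring_small=.01,ring_medium=.01,ring_large=.01,pot_small=.01,pot_medium=.01,pot_large=.01,wide_hole=.14,narrow_end=.14,spring_scale=.14).items():
    for k in range(1):
        l=bot.landmark_of(n,c); W[n]=[(atz(c,q["point"],z)[:2],round(q["score"],2)) for q in l[:3]]
        print(n,W[n])
for p in [(273,150),(374,192),(340,265),(235,218)]: print("corner",atz(c,p,.018)[:2])
E
```

```text
ring_small [(array([ 0.4601, -0.1136]), 0.79), (array([ 0.3562, -0.3982]), 0.46)]
ring_medium [(array([0.4615, 0.151 ]), 0.76)]
ring_large [(array([0.4761, 0.02  ]), 0.56)]
pot_small [(array([ 0.6243, -0.1303]), 0.81), (array([0.4518, 0.1459]), 0.66)]
pot_medium [(array([0.6318, 0.1349]), 0.81), (array([0.4584, 0.1443]), 0.43)]
pot_large [(array([0.6388, 0.019 ]), 0.98)]
wide_hole [(array([ 0.4472, -0.2977]), 0.58)]
narrow_end [(array([ 0.5036, -0.3062]), 0.75)]
spring_scale [(array([ 0.5086, -0.3116]), 0.79)]
corner [0.7034 0.2128]
corner [ 0.6874 -0.201 ]
corner [ 0.3848 -0.1905]
corner [0.3992 0.2194]
```

View pics/p.png

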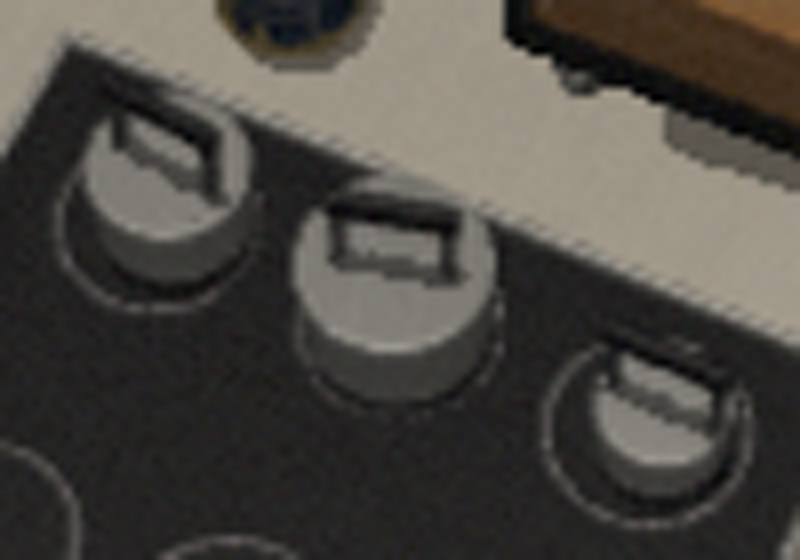

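View pics/r.png

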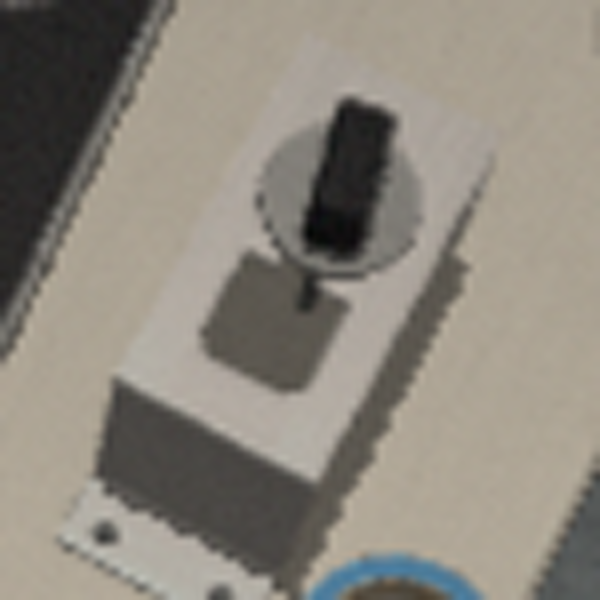

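```bash
cat > m.py <<'E'
from h import *
np.set_printoptions(precision=4,suppress=True)
c=cam("top")
def P(b,p,z): return atz(c,(b[0]+p[0]/8-.44,b[1]+p[1]/8-.44),z)[:2]
p=(265,145);r=(345,210)
ang=lambda v:np.degrees(np.arctan2(v[1],v[0]))
for n,L,R,lid,h in [("med",(110,90),(215,135),(168,168),54),("lar",(328,205),(462,215),(395,263),64),("sma",(612,345),(735,385),(660,408),44)]:
    z=.01+(h+56)/1000
    a,b=P(p,L,z),P(p,R,z);print(n,"bar mid",(a+b)/2,"len",np.linalg.norm(a-b),"yaw(y axis-90)",ang(a-b)-90,"lid",P(p,lid,.01+h/1000))
nl,nr,fr,fl=[P(r,q,.14) for q in [(115,378),(318,480),(495,155),(305,40)]]
print("plate",nl,nr,fr,fl,"mid",(nl+nr+fr+fl)/4,"yaw",ang(fl-nl),ang(fr-nr),ang(nl-nr)-90)
g=[P(r,q,.192) for q in [(345,97),(395,115),(365,230),(310,210)]]
print("grip",g,"mid",sum(g)/4,ang(g[0]-g[3]),ang(g[1]-g[2]))
print("flange",P(r,(340,200),.146), "hole corners",[P(r,q,.14) for q in [(250,250),(350,300),(300,392),(200,335)]])
E
python3 m.py
```

```text
med bar mid [0.6392 0.126 ] len 0.05222552110057375 yaw(y axis-90) -2.7819855266911446 lid [0.6404 0.128 ]
lar bar mid [0.6299 0.0101] len 0.05828313706414003 yaw(y axis-90) 18.039597427327223 lid [0.6317 0.0118]
sma bar mid [ 0.6169 -0.1257] len 0.05585596712428232 yaw(y axis-90) 2.9656412814519797 lid [ 0.6204 -0.1207]
plate [ 0.3982 -0.2461] [ 0.3903 -0.3348] [ 0.5468 -0.3543] [ 0.5643 -0.2657] mid [ 0.4749 -0.3002] yaw -6.721332529201413 -7.114475486612711 -5.052966595879525
grip [array([ 0.5253, -0.2909]), array([ 0.5258, -0.3116]), array([ 0.4758, -0.317 ]), array([ 0.4752, -0.2944])] mid [ 0.5005 -0.3035] 4.064834191552367 6.137501303706367
flange [ 0.5016 -0.303 ] hole corners [array([ 0.4696, -0.2768]), array([ 0.4653, -0.3211]), array([ 0.4214, -0.3158]), array([ 0.4281, -0.2709])]
```

```bash
python3 -m inch '[[5,3.2,1,-2],[10,6.4,2,-4],[15,9.6,2,-6],[20,12.8,2,-8],[25,16,2,-10],[30,19.2,2,-11.6],[34.4,22.35,2,-11.6],[34.4,22.35,2,-11.6]]' 8.5
sed -i 's/0.png/1.png/' a.py; python3 a.py
```

```text
time: 3.25
ee_pos: [0.5036, -0.3012, 0.2584]
tcp_rot: [-179.9, 0.0, 5.3]
wrist_force: [-1.0, 0.1, 0.1]
opening: 0.0852
grasp_force: 0.0
scene 48.040433169112504 319.0047800328827 202.90300837943994 (array([-0.243 , -0.979 ,  0.9378]), array([ 0.5283,  0.6476, -0.5491]))
top 43.345272765250726 316.28208586345494 196.62256472485382 (array([-0.0942, -0.3305,  1.6817]), array([ 0.3713,  0.1637, -0.9139]))
0.008 [-179.994     0.0344    5.0809]
pot_small [(array([358.4, 231.8]), 0.74), None] 
pot_medium [(array([317. , 201.2]), 0.78), (array([284.6, 172.9]), 0.96)] (array([ 0.6471,  0.1367, -0.0071]), np.float64(0.004440285418706168))
pot_large [(array([335.8, 213.4]), 0.84), (array([308.8, 180.6]), 0.94)] (array([ 0.6582,  0.0408, -0.0157]), np.float64(0.006039013827309259))
ring_small [(array([314.1, 251.3]), 0.75), (array([328.4, 239.3]), 0.8)] (array([ 0.4491, -0.1155,  0.017 ]), np.float64(0.006517655906993444))
ring_medium [(array([272.1, 215.2]), 0.71), (array([262. , 212.6]), 0.7)] (array([0.4561, 0.1433, 0.0082]), np.float64(0.0028010518166938355))
ring_large [(array([296.1, 232.8
[... 554 characters left out ...]
.4, 242. ]), 0.68), (array([388.2, 235.2]), 0.72)] (array([ 0.5034, -0.3089,  0.1476]), np.float64(0.0034054438670419714))
spring_scale [(array([371.6, 246.8]), 0.8), None] 
hook_saddle [(array([369.5, 270.4]), 0.45), None] 
tin_short [(array([242.3, 198.9]), 0.98), (array([213.8, 196.4]), 0.76)] (array([ 0.4541,  0.3488, -0.0273]), np.float64(0.005432088540255478))
spice_jar [(array([411.2, 248.4]), 0.83), (array([213.4, 197.6]), 0.43)] (array([ 0.5315, -0.0235,  0.1098]), np.float64(0.3290050824885845))
pepper_mill [None, (array([379.1, 252. ]), 0.7)] 
tape [(array([354.5, 319.1]), 0.94), (array([395.2, 295.4]), 0.83)] (array([ 0.3598, -0.3982,  0.0119]), np.float64(0.0015252963910169256))
```

```bash
python3 -c "
import cv2
a=cv2.imread('pics/scene1.png')[180:310,260:440];cv2.imwrite('pics/s2.png',cv2.resize(a,None,fx=4.4,fy=4.4,interpolation=cv2.INTER_CUBIC))
from workcell import bot;o=bot.get_obs();print(o['ee_pos'],o['tcp_rot'])"
```

```text
[ 0.50116011 -0.30355637  0.25928871] [-1.79999734e+02  4.01958190e-04  5.00378299e+00]
```

View pics/s2.png

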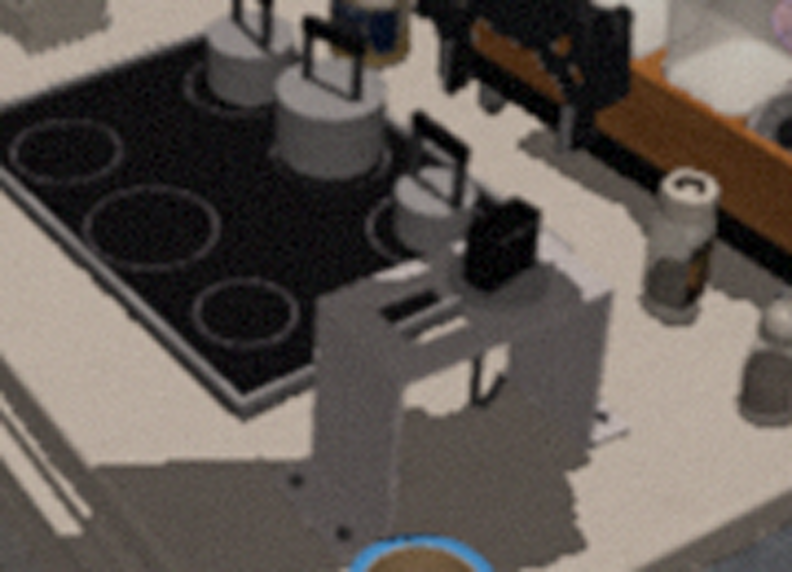

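Run:
```python
from h import *
np.set_printoptions(precision=4,suppress=True)
c=cam("scene")
P=lambda p,z: atz(c,(260+p[0]/4.4-.4,180+p[1]/4.4-.4),z)[:2]
print("gripmid",P((503,245),.169),"gripL,R top back",P((468,215),.192),P((540,208),.192),"saddle",P((487,402),.038))
for n,L,R,h in [("med",(235,8),(270,22),54),("lar",(308,22),(362,58),64),("sma",(416,118),(467,160),44)]:
    z=.01+(h+54)/1000; a,b=P(L,z),P(R,z); d=a-b; print(n,(a+b)/2,np.linalg.norm(d),np.degrees(np.arctan2(d[1],d[0]))-90)
for n,p in [("rl",(152,228)),("rs",(246,313)),("rm",(65,152))]: print(n,P(p,.01))
```

```text
gripmid [ 0.5046 -0.304 ] gripL,R top back [ 0.4863 -0.2886] [ 0.5277 -0.311 ] saddle [ 0.5028 -0.3059]
med [0.6055 0.0796] 0.03513802366696535 14.707456170095071
lar [ 0.623  -0.0011] 0.06588805174848335 -0.7326387374866954
sma [ 0.6175 -0.1304] 0.06344634719212454 -6.502794693907504
rl [0.4584 0.0165]
rs [ 0.4529 -0.108 ]
rm [0.462  0.1422]
```

```bash
python3 -m inch '[[0,0,-2,0],[0,0,-4,0],[0,0,-6,0],[0,0,-7.5,0],[0,0,-8.5,0],[0,0,-9,0],[0,0,-9.2,0],[0,0,-9.2,0]]' 8.5 60
```

```text
time: 6.0
ee_pos: [0.5013, -0.3037, 0.1677]
tcp_rot: [180.0, -0.0, 5.0]
wrist_force: [-0.3, -1.1, -0.1]
opening: 0.0846
grasp_force: 0.0
```

```bash
python3 -m inch '[[0,0,-0.3,0],[0,0,-0.3,0],[0,0,-0.3,0],[0,0,-0.3,0],[0,0,-0.3,0],[0,0,-0.3,0],[0,0,-0.3,0],[0,0,-0.3,0]]' 1 60
```

```text
time: 7.0
ee_pos: [0.5012, -0.3036, 0.1645]
tcp_rot: [180.0, -0.0, 5.0]
wrist_force: [-0.0, -1.2, 2.6]
opening: 0.0237
grasp_force: 59.6
```

```bash
python3 -m inch '[[0,0,0.3,0],[-1,0.12,0.3,0],[-2,0.25,0.3,0],[-3,0.37,0.3,0],[-4,0.5,0.3,0],[-5,0.62,0.3,0],[-5.7,0.7,0.3,0],[-5.7,0.7,0.3,0]]'
python3 - <<'E'
from h import *
save(cam("scene"),"s3.png",(320,180,440,310),4.4)
print(bot.get_obs()["wrist_force"],bot.get_obs()["ee_pos"])
E
```

```text
time: 8.0
ee_pos: [0.4438, -0.2966, 0.1675]
tcp_rot: [180.0, -0.0, 5.0]
wrist_force: [0.3, 0.1, -2.5]
opening: 0.0234
grasp_force: 59.0
[-0.45171799 -0.3998067  -2.86324252] [ 0.44412855 -0.29664268  0.16743538]
```

View pics/s3.png

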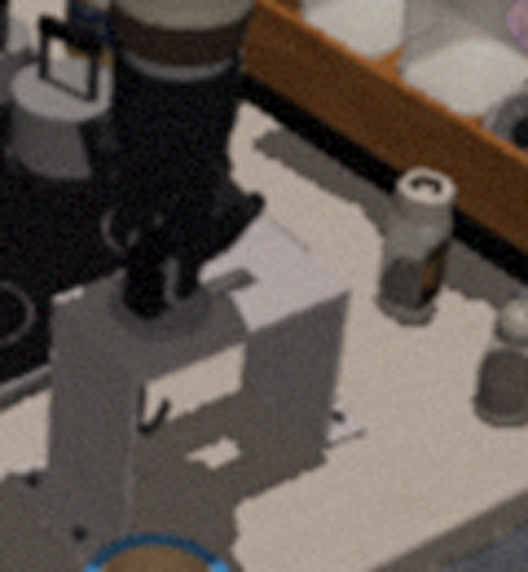

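```bash
python3 -m inch '[[0,0,0.3,0],[0,0,0.6,0],[0,0,0.9,0],[0,0,1.2,0],[0,0,1.6,0],[0,0,2,0],[0,0,2.5,0],[0,0,3,0]]'
```

```text
time: 9.05
ee_pos: [0.4442, -0.2966, 0.1977]
tcp_rot: [180.0, -0.0, 5.0]
wrist_force: [0.1, -0.4, -2.2]
opening: 0.0232
grasp_force: 59.0
```

```bash
python3 -m inch '[[0,0,3,0],[0,0,6.5,0],[0,0,10.3,0],[0,0,10.3,0],[3,4,10.3,-1],[6,8,10.3,-3],[9,12.5,10.3,-5],[12.6,17,10.3,-5]]'
python3 - <<'E'
from h import *
c=cam("scene");d=cam("top")
a=cv2.resize(c["img"][185:250,300:380,::-1],None,fx=8,fy=8,interpolation=cv2.INTER_CUBIC)
b=cv2.resize(d["img"][145:215,275:365,::-1],None,fx=8,fy=8,interpolation=cv2.INTER_CUBIC)
cv2.imwrite("pics/s4.png",a);cv2.imwrite("pics/t4.png",b)
print(bot.get_obs()["ee_pos"])
E
```

```text
time: 10.05
ee_pos: [0.5707, -0.1252, 0.2994]
tcp_rot: [-180.0, 0.1, -0.1]
wrist_force: [1.2, -0.9, -2.0]
opening: 0.023
grasp_force: 59.7
[ 0.57242668 -0.12244547  0.29785262]
```

View pics/s4.png

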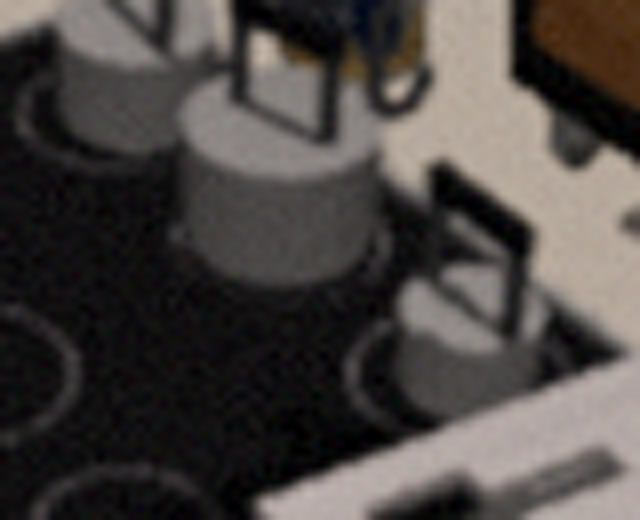

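```bash
cat > pk.py <<'E'
from h import *
np.set_printoptions(precision=4,suppress=True)
def pk(c,b,s,ps,zs):
    o=[atz(c,(b[0]+p[0]/s-.5+.5/s,b[1]+p[1]/s-.5+.5/s),z)[:2] for p,z in zip(ps,zs)]
    return o
def pair(*a):
    o=pk(*a);d=o[0]-o[1];return (o[0]+o[1])/2,np.linalg.norm(d),np.degrees(np.arctan2(d[1],d[0]))-90
E
python3 - <<'E'
from pk import *
c=cam("scene");b=(300,185)
print("sm bar",pair(c,b,8,[(438,178),(532,238)],[.104]*2))
print("sm top edge",pair(c,b,8,[(440,165),(537,228)],[.110]*2))
print("sm uprights bottom",pair(c,b,8,[(435,283),(515,340)],[.054]*2))
print("sm lid",pk(c,b,8,[(470,306)],[.054]))
print("lg uprights",pair(c,b,8,[(238,95),(327,138)],[.074]*2),"lg lid",pk(c,b,8,[(280,123)],[.074]))
E
```

```text
sm bar (array([ 0.6247, -0.1243]), np.float64(0.055196170645109364), np.float64(1.1813698814665088))
sm top edge (array([ 0.6252, -0.1252]), np.float64(0.057511175105985066), np.float64(0.46621833662472056))
sm uprights bottom (array([ 0.6216, -0.1263]), np.float64(0.049801414312103685), np.float64(-0.9019569810069612))
sm lid [array([ 0.6226, -0.1225])]
lg uprights (array([0.6333, 0.0126]), np.float64(0.05093106752032697), np.float64(10.014310431781794)) lg lid [array([0.6291, 0.009 ])]
```

View pics/t4.png

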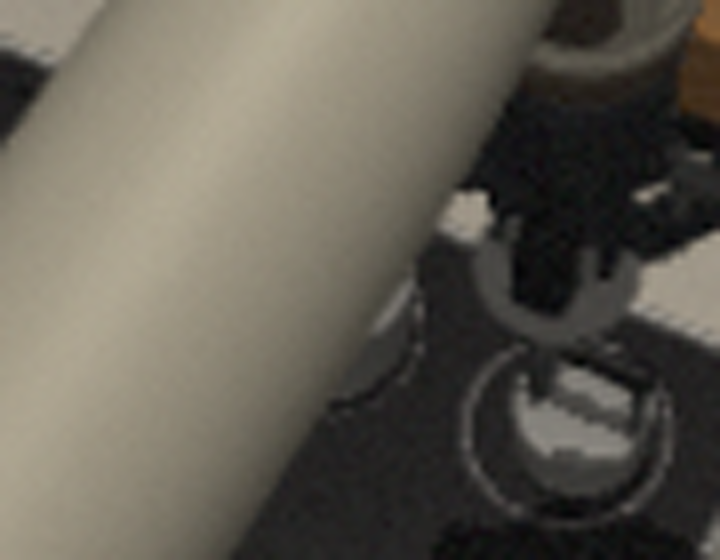

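```bash
python3 -m inch '[[1.7,0,0,0],[1.7,0,-2,0],[1.7,0,-4,0],[1.7,0,-6,0],[1.7,0,-8,0],[1.7,0,-9.5,0],[1.7,0,-10.1,0],[1.7,0,-10.1,0]]'
python3 - <<'E'
from h import *
c=cam("scene")
save(c,"s5.png",(320,180,395,250),8)
print(bot.get_obs()["ee_pos"],bot.get_obs()["tcp_rot"])
E
```

```text
time: 11.2
ee_pos: [0.587, -0.1268, 0.1992]
tcp_rot: [-180.0, 0.0, -0.0]
wrist_force: [0.6, -0.5, -1.7]
opening: 0.0233
grasp_force: 59.9
[ 0.58721286 -0.12675035  0.19978415] [ 1.79990986e+02 -3.12031193e-02 -7.82367997e-03]
```

View pics/s5.png

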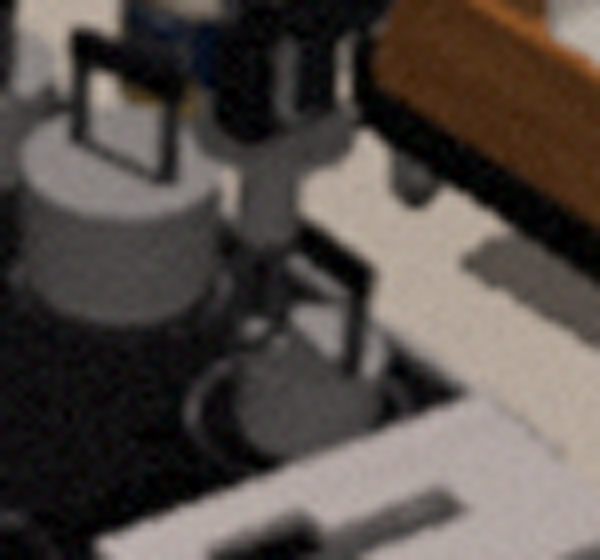

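```bash
python3 -m inch '[[0.8,0,0,0],[1.6,0,0,0],[2.4,0,0,0],[3,0,0,0],[3.4,0,0,0],[3.4,0,0,0],[3.4,0,0.8,0],[3.4,0,1.6,0]]'; python3 -m inch '[[0,0,0.5,0],[0,0,1,0],[0,0,1.5,0],[0,0,2,0],[0,0,2.5,0],[0,0,3,0],[0,0,3.5,0],[0,0,4,0]]'
```

```text
time: 12.25
ee_pos: [0.6211, -0.1266, 0.2162]
tcp_rot: [180.0, -0.0, 0.0]
wrist_force: [0.4, -0.4, -3.1]
opening: 0.0228
grasp_force: 59.9
time: 13.25
ee_pos: [0.6211, -0.1266, 0.2555]
tcp_rot: [180.0, 0.0, 0.0]
wrist_force: [0.2, -0.0, -6.0]
opening: 0.0236
grasp_force: 59.6
```

```bash
python3 -m inch '[[0,0,0.8,0],[0,0,1.8,0],[0,0,2.8,0],[0,0,3.8,0],[0,0,4.8,0],[0,0,5.6,0],[0,0,6.1,0],[0,0,6.3,0]]'; for i in 1 2; do python3 -m inch '[[0,0,0,0],[0,0,0,0],[0,0,0,0],[0,0,0,0],[0,0,0,0],[0,0,0,0],[0,0,0,0],[0,0,0,0]]' | grep force;done
cat > fz.py <<'E'
from h import *
import sys
F=[]
for i in range(int(sys.argv[1])):
    c=cam("scene");F.append(np.round(bot.get_obs()["wrist_force"],2).tolist())
print(F)
E
python3 fz.py 6
python3 - <<'E'
from h import *
save(cam("scene"),"s6.png",(300,150,400,250),6)
E
```

```text
time: 14.25
ee_pos: [0.6212, -0.1266, 0.3185]
tcp_rot: [180.0, -0.0, 0.0]
wrist_force: [-0.5, -0.7, -5.0]
opening: 0.0232
grasp_force: 59.6
wrist_force: [0.7, 1.0, -5.5]
grasp_force: 59.6
wrist_force: [-0.3, 0.0, -6.0]
grasp_force: 59.6
[[-0.11, -0.81, -5.87], [0.95, -0.3, -4.86], [0.11, 0.64, -5.59], [-0.38, 0.05, -5.34], [0.59, -0.27, -5.08], [0.53, 0.29, -5.59]]
```

View pics/s6.png

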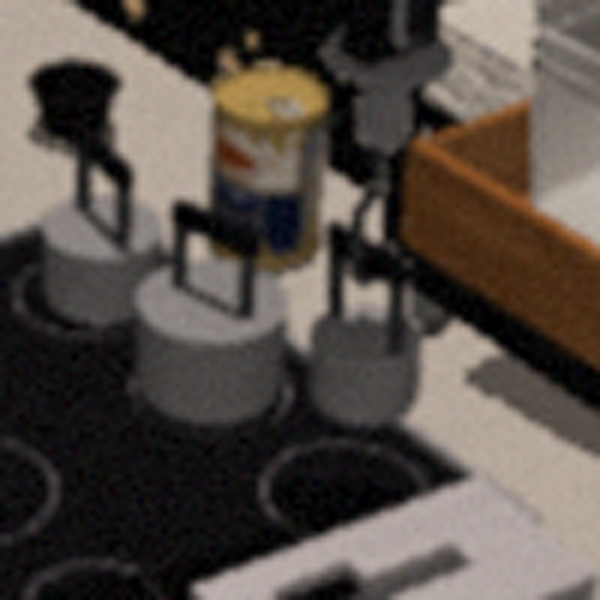

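```bash
H='[[0,0,0,0],[0,0,0,0],[0,0,0,0],[0,0,0,0],[0,0,0,0],[0,0,0,0],[0,0,0,0],[0,0,0,0]]'; for i in 1 2 3; do python3 -m inch '[[0,0,0,0],[0,0,0,0],[0,0,0,0],[0,0,0,0],[0,0,0,0],[0,0,0,0],[0,0,0,0],[0,0,0,0]]' | grep wrist;done
python3 -m inch '[[-0.1,0,0,0],[-0.4,0,0,0],[-0.8,0.1,0,0],[-1.4,0.1,0,0],[-2.1,0.2,0,0],[-2.9,0.3,0,0],[-3.7,0.4,0,0],[-4.5,0.5,0,0]]' |grep ee
python3 -m inch '[[-0.8,0.1,0,0],[-1.6,0.2,0,0],[-2.4,0.2,0,0],[-3.2,0.3,0,0],[-4,0.4,0,0],[-4.8,0.5,0,0],[-5.6,0.6,0,0],[-6.4,0.6,0,0]]' |grep ee
python3 -m inch '[[-0.8,0.1,0,0],[-1.6,0.2,0,0],[-2.4,0.3,0,0],[-3.2,0.3,0,0],[-4,0.4,0,0],[-4.8,0.5,0,0],[-5.5,0.6,0,0],[-6.1,0.6,0,0]]' |grep ee
python3 fz.py 2; python3 -c "
from h import *
save(cam('scene'),'s7.png',(270,180,370,280),6)"
```

```text
wrist_force: [-0.5, -0.2, -5.5]
wrist_force: [-0.3, 0.1, -4.7]
wrist_force: [0.2, -0.0, -6.0]
ee_pos: [0.5755, -0.1215, 0.3184]
ee_pos: [0.5116, -0.1155, 0.3183]
ee_pos: [0.4507, -0.1095, 0.3183]
[[-0.09, -0.27, -4.42], [0.18, 0.53, -4.87]]
```

View pics/s7.png

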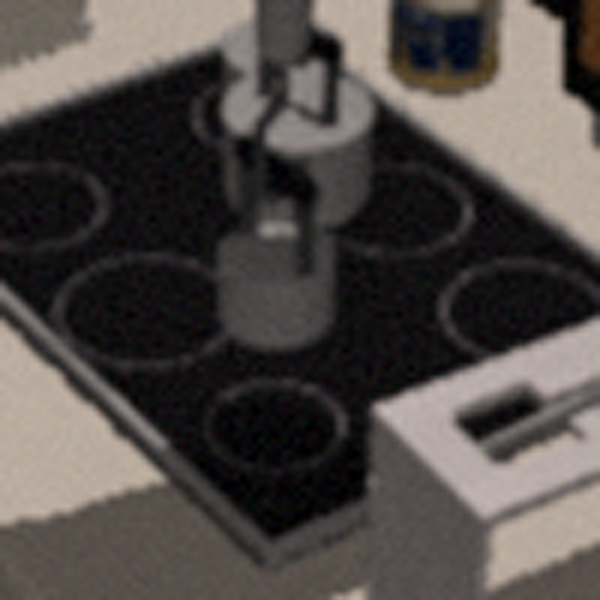

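```bash
python3 -m inch '[[0,0,0,0],[0,0,0,0],[0,0,0,0],[0,0,-0.3,0],[0,0,-0.9,0],[0,0,-1.7,0],[0,0,-2.5,0],[0,0,-3.3,0]]' |grep -E "ee|wrist"
python3 -m inch '[[0,0,-0.7,0],[0,0,-1.3,0],[0,0,-1.8,0],[0,0,-2.2,0],[0,0,-2.6,0],[0,0,-3,0],[0,0,-3.4,0],[0,0,-3.8,0]]' |grep -E "ee|wrist"
python3 -m inch '[[0,0,-0.5,0],[0,0,-1,0],[0,0,-1.5,0],[0,0,-2.1,0],[0,0,-2.7,0],[0,0,-3.3,0],[0,0,-3.9,0],[0,0,-4.4,0]]' |grep -E "ee|wrist"
python3 -m inch '[[0,0,-0.2,0],[0,0,-0.4,0],[0,0,-0.4,0],[0,0,-0.4,0],[0,0,-0.4,0],[0,0,-0.4,0],[0,0,-0.4,0],[0,0,-0.4,0]]' |grep -E "ee|wrist"
```

```text
ee_pos: [0.4511, -0.1095, 0.2845]
wrist_force: [0.6, -0.0, -5.2]
ee_pos: [0.4512, -0.1096, 0.247]
wrist_force: [-0.6, -0.4, -5.2]
ee_pos: [0.4511, -0.1095, 0.2029]
wrist_force: [-0.6, -0.6, -2.6]
ee_pos: [0.4512, -0.1096, 0.1993]
wrist_force: [-0.4, -0.0, -1.2]
```

```bash
python3 -m inch '[[-0.8,0,0,0],[-1.6,0,0,0],[-2.4,0,0,0],[-3,0,0,0],[-3.4,0,0,0],[-3.4,0,1.5,0],[-3.4,0,4,0],[-3.4,0,7,0]]' |grep -E "ee|wrist"
python3 - <<'E'
from pk import *
c=cam("scene");b=(300,150)
print("med up",pair(c,b,6,[(82,207),(123,243)],[.064]*2),"lid",pk(c,b,6,[(103,230)],[.064]))
print("med bar",pair(c,b,6,[(78,143),(132,180)],[.120]*2))
print("lg up",pair(c,b,6,[(180,288),(248,313)],[.074]*2),"lid",pk(c,b,6,[(211,303)],[.074]))
print("lg bar",pair(c,b,6,[(175,207),(257,233)],[.130]*2))
t=cam("top")
for k in range(2):
  for n in ("pot_small","pot_medium","pot_large"):
    for cc in (c,t):
      l=bot.landmark_of(n,cc)
      print(n,[(atz(cc,q["point"],.01)[:2],round(q["score"],2)) for q in l[:2]])
save(t,"t8.png",(235,145,365,235),6)
save(c,"s8.png",(270,170,390,260),6)
E
```

```text
ee_pos: [0.4172, -0.1095, 0.2708]
wrist_force: [1.5, 0.1, -2.8]
med up (array([0.6424, 0.1273]), np.float64(0.0489425845138813), np.float64(-7.106310239330568)) lid [array([0.639 , 0.1223])]
med bar (array([0.6318, 0.1126]), np.float64(0.054097266707197424), np.float64(-1.4760566000539797))
lg up (array([0.6321, 0.009 ]), np.float64(0.04682006659003208), np.float64(17.975156966993126)) lid [array([0.629 , 0.0079])]
lg bar (array([0.6307, 0.0086]), np.float64(0.053722031863277196), np.float64(20.790934482011778))
pot_small [(array([ 0.4552, -0.1102]), 0.88)]
pot_small [(array([ 0.4522, -0.1074]), 0.58)]
pot_medium []
pot_medium [(array([0.6375, 0.1429]), 0.5)]
pot_large [(array([ 0.4422, -0.1133]), 0.16)]
pot_large [(array([ 0.7222, -0.2864]), 0.23)]
pot_small [(array([ 0.4552, -0.1102]), 0.88)]
pot_small [(array([ 0.4522, -0.1074]), 0.58)]
pot_medium []
pot_medium [(array([0.6375, 0.1429]), 0.5)]
pot_large [(array([ 0.4422, -0.1133]), 0.16)]
pot_large [(array([ 0.7222, -0.2864]), 0.23)]
```

View pics/s8.png

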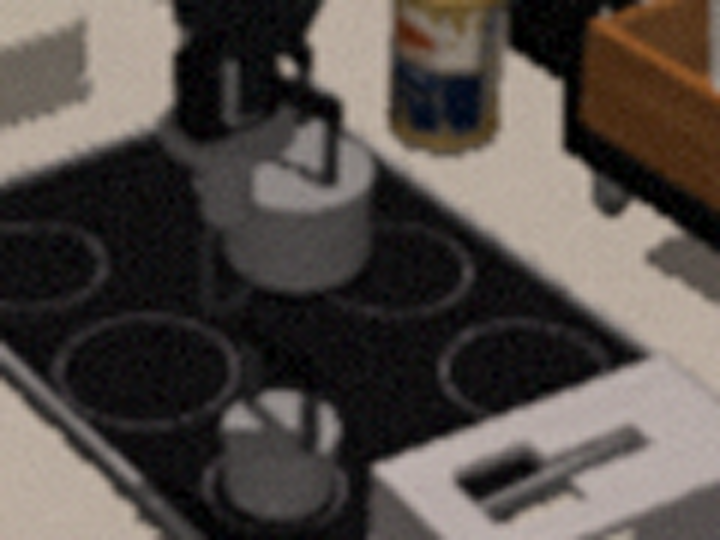

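```bash
python3 -m inch '[[0,0,2,0],[0,-1,3.5,0],[0.5,-4,3.5,0],[1,-7,3.5,0],[1.5,-10,3.5,0],[2,-13,3.5,0],[2.5,-15,3.5,0],[3,-16,3.5,0]]' |grep -E "ee|wrist"
python3 - <<'E'
from pk import *
c=cam("scene");t=cam("top")
for n in ("pot_small","pot_medium","pot_large"):
    for cc in (c,t):
      l=bot.landmark_of(n,cc)
      print(n,[(atz(cc,q["point"],.01)[:2],round(q["score"],2)) for q in l[:2]])
k=lambda m,x,y,X,Y: cv2.resize(m["img"][y:Y,x:X,::-1],None,fx=8,fy=8,interpolation=cv2.INTER_CUBIC)
cv2.imwrite("pics/st9.png",np.hstack([k(c,300,170,350,245),k(t,267,135,317,210)]))
E
```

```text
ee_pos: [0.4474, -0.2703, 0.3041]
wrist_force: [-0.3, 0.8, -1.9]
pot_small [(array([ 0.4529, -0.1059]), 0.59)]
pot_small []
pot_medium [(array([0.6475, 0.1238]), 0.63)]
pot_medium [(array([0.6375, 0.1277]), 0.62), (array([0.4412, 0.3303]), 0.51)]
pot_large [(array([0.5858, 0.0456]), 0.88)]
pot_large [(array([0.6061, 0.0631]), 0.6)]
```

View pics/st9.png

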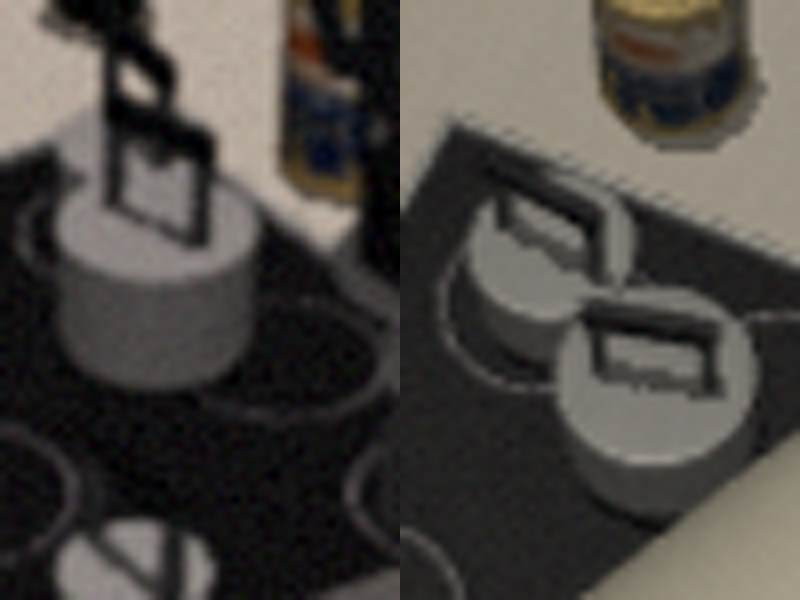

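Run:
```python
from pk import *
c=cam("scene");t=cam("top");b=(217,135);s=(300,170)
print("T med bar",pair(t,b,8,[(490,172),(605,218)],[.118]*2),pk(t,b,8,[(551,241)],[.064]), "uprights",pair(t,b,8,[(503,228),(595,275)],[.064]*2))
print("T lg bar",pair(t,b,8,[(585,312),(718,330)],[.128]*2),pk(t,b,8,[(656,375)],[.074]),"upr",pair(t,b,8,[(600,380),(715,390)],[.074]*2))
print("S lg bar",pair(c,s,8,[(107,112),(210,150)],[.124]*2),pk(c,s,8,[(157,227)],[.074]),"upr",pair(c,s,8,[(113,205),(200,243)],[.074]*2))
print("S med bar",pair(c,s,8,[(108,48),(172,90)],[.114]*2))
```

```text
T med bar (array([0.6391, 0.1256]), np.float64(0.05650853517108688), np.float64(-1.2923825181602808)) [array([0.6435, 0.1299])] uprights (array([0.6383, 0.1286]), np.float64(0.04890346480749188), np.float64(-6.667259804086854))
T lg bar (array([0.5956, 0.0554]), np.float64(0.05836609379187836), np.float64(14.252270469237473)) [array([0.5959, 0.0559])] upr (array([0.5916, 0.0533]), np.float64(0.05143087204655435), np.float64(17.343563047447034))
S lg bar (array([0.5937, 0.0516]), np.float64(0.05402497779234854), np.float64(17.157433320773194)) [array([0.5942, 0.0518])] upr (array([0.5955, 0.054 ]), np.float64(0.048748832307641876), np.float64(13.508240574361622))
S med bar (array([0.6307, 0.1111]), np.float64(0.04665256493084567), np.float64(-0.0926427326526067))
```

```bash
python3 -m inch '[[1,4,0,0],[3,10,0,-1],[5.5,16,0,-2],[8,22,0,-3],[10.5,28,0,-4],[13,33.5,0,-5],[15,38,0,-5],[16,40,0,-5]]' |grep -E "ee|rot"
python3 -m inch '[[0,0,0,0],[0,0,0,0],[0,0,0,0],[0,0,0,0],[0,0,0,0],[0,0,0,0],[0,0,0,0],[0,0,0,0]]' |grep -E "ee|rot"
python3 - <<'E'
from pk import *
c=cam("scene")
for n in ("pot_medium","pot_large"):
      l=bot.landmark_of(n,c)
      print(n,[(atz(c,q["point"],.01)[:2],round(q["score"],2)) for q in l[:2]])
save(c,"s10.png",(290,160,370,245),8)
E
```

```text
ee_pos: [0.596, 0.0146, 0.3041]
tcp_rot: [-177.6, 0.1, 0.4]
ee_pos: [0.5955, 0.0138, 0.3043]
tcp_rot: [-177.6, 0.1, 0.3]
pot_medium [(array([0.6519, 0.13  ]), 0.64)]
pot_large [(array([ 0.6813, -0.3998]), 0.49)]
```

```bash
python3 -c "
from workcell import bot
o=bot.get_obs();print(o['q'],o['ee_pos'],o['tcp_rot'],o['wrist_force'],o['joint_efforts'])"
```

```text
[  0.22763443  13.87446889  27.52009646 103.75922991   2.36340947
 179.94534675] [0.59549262 0.01378879 0.30425365] [-1.77636483e+02  1.11348522e-01  2.82241295e-01] [-0.56000585  0.03457875 -1.59420709] [-4.25491075e-03 -6.16210413e+01  4.61094189e+01  2.39117187e-02
  1.65727912e-01 -2.99866747e-05]
```

```bash
python3 -m inch '[[0,1,0,0],[0,2,0,0],[0,3,0,-1],[0.2,4,0,-2],[0.4,5,0,-3],[0.6,6,0,-4],[0.8,7,0,-5],[0.8,7,0,-5]]' ; python3 -c "
from workcell import bot
o=bot.get_obs();print(o['q'])"
```

```text
time: 33.1
ee_pos: [0.6041, 0.0287, 0.3041]
tcp_rot: [-175.3, 0.2, 0.6]
wrist_force: [0.4, 0.8, -2.2]
opening: 0.0233
grasp_force: 60.3
[  0.55551576  15.32746581  29.18819963 104.09567853   4.7292296
 179.94384438]
```

```bash
python3 -m inch '[[0,0,0,3],[0,0,0,6],[0,0,0,9],[0,0,0,12],[0,0,0,14],[0,0,0,14],[0,0,0,14],[0,0,0,14]]' ; python3 -c "
from workcell import bot
o=bot.get_obs();print(o['q'])"
```

```text
time: 34.1
ee_pos: [0.604, 0.0288, 0.3044]
tcp_rot: [-175.3, 0.2, 14.6]
wrist_force: [-0.6, -0.1, -2.6]
opening: 0.0233
grasp_force: 60.4
[  0.65351594  16.59117185  30.768912   105.52238521   4.53133472
 166.01013135]
```

```bash
python3 -m inch '[[0,0,1.5,9.5],[0,0,3,19],[0,0,4.5,28.5],[0,0,6,38],[0,0,7.5,47.5],[0,0,9,57],[0,0,10.5,66.5],[0,0,12,76]]'|grep rot ; python3 -c "
from workcell import bot
o=bot.get_obs();print(o['q'],o['ee_pos'])"; python3 -m inch '[[0,0,1,0],[0,0,2,0],[0,0,3,0],[0,0,4,0],[0,0,5,0],[0,0,6,0],[0,0,7,0],[0,0,8,0]]'|grep rot ; python3 -c "
from workcell import bot
o=bot.get_obs();print(o['q'],o['ee_pos'])"
```

```text
tcp_rot: [-175.6, 0.2, 90.9]
[ 2.75609684e+00  3.46505262e+01  7.07818713e+01  1.30522695e+02
 -5.89372170e-02  9.18492734e+01] [0.60364429 0.02877423 0.42058718]
tcp_rot: [-179.0, 0.1, 90.6]
[ 2.74477660e+00  3.12166764e+01  7.07077048e+01  1.30461164e+02
 -4.01987625e-02  9.21312431e+01] [0.58734175 0.02796381 0.45582956]
```

```bash
python3 -m inch '[[0,1,-2,-9.5],[0.2,2,-4,-19],[0.4,4,-6,-28.5],[0.7,5.5,-8,-38],[1,7,-10,-47.5],[1.3,8.5,-12,-57],[1.6,9.5,-14,-66.5],[1.8,10.2,-15.6,-76]]'|grep rot ; python3 -m inch '[[0,0,0,-0.5],[0,0,0,-0.5],[0,0,0,-0.5],[0,0,0,-0.5],[0,0,0,-0.5],[0,0,0,-0.5],[0,0,0,-0.5],[0,0,0,-0.5]]' |grep rot; python3 -c "
from pk import *
o=bot.get_obs();print(o['q'],o['ee_pos'])
c=cam('scene')
for n in ('pot_medium','pot_large'):
      l=bot.landmark_of(n,c)
      print(n,[(atz(c,q['point'],.01)[:2],round(q['score'],2)) for q in l[:2]])
save(c,'s11.png',(290,160,370,235),8)"
```

```text
tcp_rot: [-179.0, 0.1, 14.3]
tcp_rot: [-179.0, 0.1, 14.1]
[ 11.675   17.3447  31.2626 104.039    0.9895 177.5533] [0.6055 0.13   0.2996]
pot_medium [(array([0.642 , 0.1297]), 0.65)]
pot_large [(array([0.5972, 0.0599]), 0.61)]
```

```bash
python3 -m inch '[[0,0,-1.5,0],[0,0,-3,0],[0,0,-4.5,0],[0,0,-6,0],[0,0,-7.5,0],[0,0,-8.5,0],[0,0,-9.05,0],[0,0,-9.05,0]]'|grep -E 'ee|wrist'; python3 -c "
from pk import *
c=cam('scene')
save(c,'s12.png',(290,160,370,235),8)"
```

```text
ee_pos: [0.6054, 0.13, 0.2089]
wrist_force: [0.0, 0.3, -1.7]
```

```bash
python3 -m inch '[[0.8,0,0,0],[1.6,-0.1,0,0],[2.4,-0.2,0,0],[3,-0.2,0,0],[3.4,-0.3,0,0],[3.4,-0.3,0,0],[3.4,-0.3,0.8,0],[3.4,-0.3,1.6,0]]'|grep -E 'ee|wrist'; python3 -m inch '[[0,0,0.4,0],[0,0,0.8,0],[0,0,1.2,0],[0,0,1.6,0],[0,0,2,0],[0,0,2.4,0],[0,0,2.8,0],[0,0,3.2,0]]'|grep -E 'ee|wrist'
```

```text
ee_pos: [0.6393, 0.127, 0.226]
wrist_force: [0.1, 0.4, -3.6]
ee_pos: [0.6394, 0.127, 0.2572]
wrist_force: [0.3, 0.1, -5.4]
```

```bash
python3 -m inch '[[0,0,0.4,0],[0,0,0.8,0],[0,0,1.2,0],[0,0,1.6,0],[0,0,2.2,0],[0,0,3,0],[0,0,3.8,0],[0,0,4.6,0]]'|grep -E 'ee|wrist';python3 -m inch '[[0,0,0.8,0],[0,0,1.6,0],[0,0,2.4,0],[0,0,3.2,0],[0,0,4,0],[0,0,4.5,0],[0,0,4.8,0],[0,0,4.8,0]]'|grep -E 'ee|wrist'; for i in 1 2 3 4 5; do python3 -m inch '[[0,0,0,0],[0,0,0,0],[0,0,0,0],[0,0,0,0],[0,0,0,0],[0,0,0,0],[0,0,0,0],[0,0,0,0]]' | grep wrist;done
python3 -c "
from pk import *
c=cam('scene')
save(c,'s13.png',(290,140,370,235),6)
for n in ('pot_medium','hook_saddle','pot_large'):
      l=bot.landmark_of(n,c)
      print(n,[(np.round(q['point'],1),atz(c,q['point'],.01)[:2],round(q['score'],2)) for q in l[:2]], proj(c,(.639,.127,.09)))"
```

```text
ee_pos: [0.6395, 0.127, 0.3038]
wrist_force: [-0.3, 0.2, -6.2]
ee_pos: [0.6395, 0.127, 0.3511]
wrist_force: [-0.2, -0.7, -7.6]
wrist_force: [0.3, -0.1, -6.6]
wrist_force: [-0.0, -0.3, -6.5]
wrist_force: [0.1, -0.0, -6.4]
wrist_force: [-1.2, -0.3, -6.0]
wrist_force: [-0.6, -0.3, -6.7]
pot_medium [(array([315. , 183.5]), array([0.7087, 0.2208]), 0.75), (array([314.2, 252.2]), array([ 0.4451, -0.1112]), 0.63)] [316.0374 181.3551]
hook_saddle [(array([313.3, 156.8]), array([0.8426, 0.4038]), 0.37)] [316.0374 181.3551]
pot_large [(array([319.1, 210.3]), array([0.6045, 0.0639]), 0.69)] [316.0374 181.3551]
```

```bash
python3 -m inch '[[0,0.2,0,0],[-0.1,0.6,0,0],[-0.3,1.1,0,0],[-0.7,1.6,0,0],[-1.3,2,0,0.5],[-2,2.2,0,1],[-2.8,2.3,0,1.5],[-3.6,2.3,0,2]]' |grep ee
python3 -m inch '[[-0.8,0,0,0],[-1.6,0,0,0.5],[-2.4,0,0,1],[-3.2,0,0,1.5],[-4,0,0,2],[-4.8,0,0,2.5],[-5.6,0,0,3],[-6.4,0,0,3]]' |grep ee
python3 -m inch '[[-0.8,-0.1,0,0.5],[-1.6,-0.2,0,1],[-2.4,-0.3,0,1.5],[-3.2,-0.4,0,2],[-4,-0.5,0,2],[-4.8,-0.6,0,2],[-5.6,-0.7,0,2],[-6.4,-0.8,0,2]]' |grep ee
python3 -m inch '[[-0.6,-0.1,0,0],[-1.1,-0.1,0,0],[-1.4,-0.2,0,0],[-1.55,-0.2,0,0],[-1.55,-0.2,0,0],[-1.55,-0.2,0,0],[-1.55,-0.2,0,0],[-1.55,-0.2,0,0]]' |grep -E "ee|rot"
python3 -c "
from pk import *
print(bot.get_obs()['q'])
c=cam('scene');t=cam('top')
for cc in (c,t):
  for n in ('ring_medium','pot_medium','ring_large','ring_small','pot_small'):
      l=bot.landmark_of(n,cc)
      print(n,[(np.round(q['point'],1),atz(cc,q['point'],.01)[:2],round(q['score'],2)) for q in l[:2]])"
```

```text
ee_pos: [0.6028, 0.1499, 0.3512]
ee_pos: [0.5389, 0.15, 0.3511]
ee_pos: [0.4749, 0.1419, 0.3511]
ee_pos: [0.46, 0.14, 0.351]
tcp_rot: [-179.0, 0.1, 21.1]
[ 16.357   -0.1646  17.5409 107.8735   0.9843 175.24  ]
ring_medium [(array([274.1, 217.1]), array([0.451 , 0.1276]), 0.9)]
pot_medium [(array([275.5, 197.8]), array([0.5252, 0.2291]), 0.68)]
ring_large [(array([297.1, 228.2]), array([0.4771, 0.0251]), 0.86)]
ring_small [(array([410.8, 247.6]), array([ 0.7089, -0.2848]), 0.7), (array([315. , 250.2]), array([ 0.4533, -0.1049]), 0.6)]
pot_small [(array([316.2, 249.3]), array([ 0.4591, -0.1037]), 0.88)]
ring_medium [(array([263.5, 211.7]), array([0.4635, 0.1384]), 0.83)]
pot_medium [(array([257.4, 205.3]), array([0.4775, 0.1697]), 0.61)]
ring_large [(array([292.9, 222.7]), array([0.466 , 0.0233]), 0.77), (array([379.6, 250.7]), array([ 0.4883, -0.297 ]), 0.37)]
ring_small [(array([327.4, 239.2]), array([ 0.4566, -0.1139]), 0.6)]
pot_small [(array([327.6, 240.6]), array([ 0.4521, -0.1166]), 0.81)]
```

```bash
python3 -m inch '[[0,0,0,0],[0,0,-0.3,0],[0,0,-0.9,0],[0,0,-1.7,0],[0,0,-2.5,0],[0,0,-3.3,0],[0,0,-4.1,0],[0,0,-4.9,0]]' |grep -E "ee|wrist"
python3 -m inch '[[0,0,-0.7,0],[0,0,-1.3,0],[0,0,-1.8,0],[0,0,-2.2,0],[0,0,-2.6,0],[0,0,-3,0],[0,0,-3.4,0],[0,0,-3.8,0]]' |grep -E "ee|wrist"
python3 -m inch '[[0,0,-0.5,0],[0,0,-1,0],[0,0,-1.5,0],[0,0,-2.1,0],[0,0,-2.7,0],[0,0,-3.3,0],[0,0,-3.9,0],[0,0,-4.5,0]]' |grep -E "ee|wrist"
python3 -m inch '[[0,0,-0.5,0],[0,0,-1,0],[0,0,-1,0],[0,0,-1,0],[0,0,-1,0],[0,0,-1,0],[0,0,-1,0],[0,0,-1,0]]' |grep -E "ee|wrist"
```

```text
ee_pos: [0.4599, 0.14, 0.3015]
wrist_force: [0.7, -0.9, -7.0]
ee_pos: [0.46, 0.14, 0.2639]
wrist_force: [0.3, 0.2, -6.4]
ee_pos: [0.4601, 0.1399, 0.2188]
wrist_force: [0.4, 0.8, -3.2]
ee_pos: [0.46, 0.14, 0.2091]
wrist_force: [-0.5, 0.2, -2.7]
```

```bash
python3 -m inch '[[-0.8,-0.2,0,0],[-1.6,-0.3,0,0],[-2.4,-0.5,0,0],[-3,-0.6,0,0],[-3.4,-0.7,0,0],[-3.4,-0.7,1.5,0],[-3.4,-0.7,4,0],[-3.4,-0.7,7,0]]' |grep -E "ee|wrist"
python3 -m inch '[[0,0,1.5,0],[1,-1,2.6,0],[3,-3,2.6,-1],[6,-5,2.6,-2],[9,-7,2.6,-3],[12,-8,2.6,-4],[13.8,-8.5,2.6,-5],[13.8,-8.5,2.6,-5]]' |grep -E "ee|rot"
cat > look.py <<'E'
from pk import *
import sys
print(bot.get_obs()['q'],bot.get_obs()['ee_pos'])
c=cam('scene');t=cam('top')
for nm,cc in (("S",c),("T",t)):
  for n in sys.argv[2:]:
      l=bot.landmark_of(n,cc)
      print(nm,n,[(np.round(q['point'],1),atz(cc,q['point'],.01)[:2],round(q['score'],2)) for q in l[:2]])
k=lambda m,x,y,X,Y: cv2.resize(m["img"][y:Y,x:X,::-1],None,fx=6,fy=6,interpolation=cv2.INTER_CUBIC)
np.save(sys.argv[1]+".npy",np.stack([c["img"],t["img"]]))
E
python3 look.py l1 pot_large pot_medium pot_small
```

```text
ee_pos: [0.426, 0.133, 0.2806]
wrist_force: [0.6, 0.6, -2.8]
ee_pos: [0.5649, 0.0476, 0.3048]
tcp_rot: [-179.0, 0.1, 16.1]
[  4.3476   9.8625  22.8993 103.3529   0.9571 168.2757] [0.5649 0.0476 0.3048]
S pot_large [(array([318.3, 212.8]), array([0.5924, 0.0532]), 0.94)]
S pot_medium [(array([275.4, 216.5]), array([0.4567, 0.1279]), 0.93)]
S pot_small [(array([273.5, 215. ]), array([0.4565, 0.1397]), 0.66), (array([319.7, 246.2]), array([ 0.4779, -0.0983]), 0.58)]
T pot_large [(array([299.3, 187.6]), array([0.6013, 0.0585]), 0.58)]
T pot_medium [(array([259.2, 214.1]), array([0.449 , 0.1486]), 0.63), (array([395.7, 293.8]), array([ 0.3675, -0.3988]), 0.6)]
T pot_small [(array([327.1, 241.1]), array([ 0.4497, -0.1157]), 0.6)]
```

```bash
python3 -m inch '[[-0.2,0,-1.5,0],[-0.2,0,-3,0],[-0.2,0,-4.5,0],[-0.2,0,-6,0],[-0.2,0,-7.2,0],[-0.2,0,-8.2,0],[-0.2,0,-8.6,0],[-0.2,0,-8.6,0]]'|grep -E 'ee|wrist'; python3 -m inch '[[0.8,0.2,0,0],[1.6,0.4,0,0],[2.4,0.6,0,0],[3,0.8,0,0],[3.3,0.8,0,0],[3.3,0.8,0,0],[3.3,0.8,0.8,0],[3.3,0.8,1.6,0]]'|grep -E 'ee|wrist'; python3 -m inch '[[0,0,0.4,0],[0,0,0.8,0],[0,0,1.2,0],[0,0,1.6,0],[0,0,2,0],[0,0,2.4,0],[0,0,2.8,0],[0,0,3.2,0]]'|grep -E 'ee|wrist'
```

```text
ee_pos: [0.5619, 0.0479, 0.219]
wrist_force: [0.2, 0.3, -2.5]
ee_pos: [0.5948, 0.0559, 0.236]
wrist_force: [0.7, 0.0, -3.3]
ee_pos: [0.5949, 0.056, 0.2672]
wrist_force: [1.2, 0.4, -6.1]
```

```bash
python3 -m inch '[[0,0,0.4,0],[0,0,0.8,0],[0,0,1.2,0],[0,0,1.6,0],[0,0,2,0],[0,0,2.5,0],[0,0,3,0],[0,0,3.6,0]]'|grep -E 'ee|wrist';python3 -m inch '[[0,0,0.8,0],[0,0,1.6,0],[0,0,2.4,0],[0,0,3.2,0],[0,0,4,0],[0,0,4.8,0],[0,0,5.6,0],[0,0,6.2,0]]'|grep -E 'ee|wrist'; for i in 1 2 3 4 5 6; do python3 -m inch '[[0,0,0,0],[0,0,0,0],[0,0,0,0],[0,0,0,0],[0,0,0,0],[0,0,0,0],[0,0,0,0],[0,0,0,0]]' | grep wrist;done
python3 look.py l2 pot_large
```

```text
ee_pos: [0.5949, 0.056, 0.3034]
wrist_force: [1.2, -0.2, -7.5]
ee_pos: [0.595, 0.056, 0.3657]
wrist_force: [-0.2, -0.6, -7.3]
wrist_force: [0.7, -0.2, -7.7]
wrist_force: [-0.4, -0.1, -7.6]
wrist_force: [-0.1, 0.1, -8.1]
wrist_force: [0.1, -1.2, -7.3]
wrist_force: [0.2, -0.6, -7.5]
wrist_force: [0.2, -0.5, -7.1]
[  4.9277  18.2943  40.2533 112.2252   0.9593 168.811 ] [0.595  0.056  0.3651]
S pot_large [(array([320.8, 195.9]), array([0.67  , 0.1356]), 0.67)]
T pot_large [(array([295.5, 179.7]), array([0.6255, 0.0847]), 0.95)]
```

```bash
python3 -m inch '[[-0.1,0,0,0],[-0.4,-0.1,0,0],[-0.8,-0.2,0,0],[-1.4,-0.4,0,0],[-2.1,-0.6,0,0],[-2.9,-0.8,0,0],[-3.7,-1.1,0,0],[-4.5,-1.3,0,0]]' |grep ee
python3 -m inch '[[-0.8,-0.3,0,0],[-1.6,-0.5,0,0],[-2.4,-0.7,0,0],[-3.2,-1,0,0],[-4,-1.2,0,0],[-4.8,-1.4,0,0],[-5.6,-1.7,0,0],[-6.4,-1.9,0,0]]' |grep ee
python3 -m inch '[[-0.8,-0.3,0,0],[-1.5,-0.5,0,0],[-2.1,-0.7,0,0],[-2.6,-0.8,0,0],[-2.9,-0.9,0,0],[-3,-0.9,0,0],[-3,-0.9,0,0],[-3,-0.9,0,0]]' |grep ee
python3 -m inch '[[0,0,0,0],[0,0,0,0],[0,0,-0.3,0],[0,0,-0.9,0],[0,0,-1.7,0],[0,0,-2.5,0],[0,0,-3.3,0],[0,0,-4.1,0]]' |grep -E "ee|wrist"
python3 -m inch '[[0,0,-0.8,0],[0,0,-1.4,0],[0,0,-1.9,0],[0,0,-2.4,0],[0,0,-2.8,0],[0,0,-3.2,0],[0,0,-3.6,0],[0,0,-4,0]]' |grep -E "ee|wrist"
python3 -m inch '[[0,0,-0.4,0],[0,0,-0.8,0],[0,0,-1.3,0],[0,0,-1.9,0],[0,0,-2.5,0],[0,0,-3.1,0],[0,0,-3.7,0],[0,0,-4.3,0]]' |grep -E "ee|wrist"
python3 -m inch '[[0,0,-0.6,0],[0,0,-1.2,0],[0,0,-1.8,0],[0,0,-2.2,0],[0,0,-2.2,0],[0,0,-2.2,0],[0,0,-2.2,0],[0,0,-2.2,0]]' |grep -E "ee|wrist"
```

```text
ee_pos: [0.5493, 0.0427, 0.3652]
ee_pos: [0.4854, 0.0238, 0.3651]
ee_pos: [0.4561, 0.015, 0.365]
ee_pos: [0.4559, 0.015, 0.3234]
wrist_force: [-0.8, 0.9, -7.6]
ee_pos: [0.456, 0.015, 0.2839]
wrist_force: [0.0, 0.8, -7.0]
ee_pos: [0.456, 0.0148, 0.2408]
wrist_force: [-0.3, -0.8, -2.3]
ee_pos: [0.456, 0.015, 0.2192]
wrist_force: [-0.3, -0.3, -2.0]
```

```bash
python3 -m inch '[[-0.8,-0.2,0,0],[-1.6,-0.5,0,0],[-2.4,-0.7,0,0],[-3,-0.9,0,0],[-3.3,-1,0,0],[-3.3,-1,1.5,0],[-3.3,-1,4,0],[-3.3,-1,7,0]]' |grep -E "ee|wrist"
python3 -m inch '[[0,0,2.1,0],[0.3,-4,2.1,-2],[0.6,-8.5,2.1,-4],[0.9,-13,2.1,-6],[1.2,-18,2.1,-8],[1.5,-23,2.1,-10],[1.8,-27,2.1,-11],[2.1,-29.5,2.1,-11]]' |grep -E "ee|rot"
python3 -m inch '[[0,-0.6,0,0],[0,-0.6,0,0],[0,-0.6,0,0],[0,-0.6,0,0],[0,-0.6,0,0],[0,-0.6,0,0],[0,-0.6,0,0],[0,-0.6,0,0]]' |grep -E "ee|rot"
python3 look.py l3 pot_large pot_medium pot_small ring_large ring_medium ring_small
```

```text
ee_pos: [0.423, 0.005, 0.2906]
wrist_force: [0.2, -0.7, -1.9]
ee_pos: [0.444, -0.2921, 0.3105]
tcp_rot: [-179.0, 0.1, 5.0]
ee_pos: [0.444, -0.296, 0.3101]
tcp_rot: [-179.0, 0.1, 5.1]
[-34.0676   5.6959  18.8578 103.8508   0.7221 140.812 ] [ 0.444  -0.296   0.3101]
S pot_large [(array([292.5, 231.4]), array([0.454, 0.02 ]), 0.67), (array([411.4, 247. ]), array([ 0.7127, -0.2839]), 0.4)]
S pot_medium [(array([272.9, 214.9]), array([0.4552, 0.1415]), 0.71), (array([432.7, 269.7]), array([ 0.6817, -0.3979]), 0.31)]
S pot_small [(array([315.7, 245. ]), array([ 0.4714, -0.0855]), 0.74)]
S ring_large [(array([295.8, 230.4]), array([0.4662, 0.0177]), 0.7)]
S ring_medium [(array([243.1, 198.5]), array([0.4256, 0.2989]), 0.73), (array([274., 213.]), array([0.4649, 0.149 ]), 0.68)]
S ring_small [(array([315.2, 251.9]), array([ 0.4485, -0.1119]), 0.83)]
T pot_large [(array([290.5, 223.4]), array([0.4602, 0.0301]), 0.64)]
T pot_medium [(array([259.9, 212.6]), array([0.4552, 0.1488]), 0.84)]
T pot_small []
T ring_large []
T ring_medium [(array([261.1, 211.8]), array([0.4597, 0.1462]), 0.96), (array([301.8, 206. ]), array([0.5376, 0.0203]), 0.65)]
T ring_small [(array([329.2, 239.7]), array([ 0.4573, -0.1204]), 0.79), (array([394.4, 296.2]), array([ 0.3581, -0.3975]), 0.55)]
```

```bash
python3 -m inch '[[0,0,-1,0],[0,0,-2.2,0],[0,0,-3.4,0],[0,0,-4.6,0],[0,0,-5.6,0],[0,0,-6.4,0],[0,0,-7,0],[0,0,-7.4,0]]' |grep -E "ee|wrist"
python3 -m inch '[[0,0,-1,0],[0,0,-2,0],[0,0,-3,0],[0,0,-4,0],[0,0,-4.6,0],[0,0,-5,0],[0,0,-5.3,0],[0,0,-5.4,0]]' |grep -E "ee|wrist"
```

```text
ee_pos: [0.444, -0.296, 0.2359]
wrist_force: [-1.1, 0.9, -2.9]
ee_pos: [0.444, -0.296, 0.1821]
wrist_force: [0.4, 1.1, -2.4]
```

```bash
python3 -m inch '[[0,0,-0.5,0],[0,0,-1,0],[0,0,-1.4,0],[0,0,-1.4,0],[0,0,-1.4,0],[0,0,-1.4,0],[0,0,-1.4,0],[0,0,-1.4,0]]' |grep -E "ee|wrist"
python3 -m inch '[[0.9,-0.15,0,0],[1.8,-0.25,0,0],[2.7,-0.35,0,0],[3.6,-0.5,0,0],[4.5,-0.6,0,0],[5.3,-0.7,0,0],[5.7,-0.75,0,0],[5.8,-0.77,0,0]]' |grep -E "ee|wrist"
```

```text
ee_pos: [0.444, -0.296, 0.1682]
wrist_force: [0.2, 0.9, -2.4]
ee_pos: [0.5021, -0.3037, 0.168]
wrist_force: [0.2, -0.2, -3.1]
```

```bash
python3 -m inch '[[0.1,0,0,0],[0.1,0,0,0],[0.2,0,0,0],[0.2,0,0,0],[0.3,0,0,0],[0.3,0,0,0],[0.3,0,0,0],[0.3,0,0,0]]' |grep -E "ee|wrist"
python3 -m inch '[[0.1,0,0,0],[0.1,0,0,0],[0.2,-0.1,0,0],[0.2,-0.1,0,0],[0.3,-0.1,0,0],[0.3,-0.1,0,0],[0.3,-0.1,0,0],[0.3,-0.1,0,0]]' |grep -E "ee|wrist"
```

```text
ee_pos: [0.505, -0.3037, 0.1681]
wrist_force: [-0.2, 0.7, -2.6]
ee_pos: [0.5079, -0.3047, 0.1681]
wrist_force: [-0.1, -0.4, -1.9]
```

```bash
python3 -m inch '[[0.1,0,0,0],[0.1,0,0,0],[0.2,0,0,0],[0.2,0,0,0],[0.3,0,0,0],[0.3,0,0,0],[0.3,0,0,0],[0.3,0,0,0]]' |grep -E "ee|wrist"
```

```text
ee_pos: [0.5099, -0.3047, 0.1681]
wrist_force: [-8.1, -0.0, 1.1]
```

```bash
python3 -m inch '[[-0.2,0,0,0],[-0.35,0,0,0],[-0.35,0,0,0],[-0.35,0,-0.1,0],[-0.35,0,-0.2,0],[-0.35,0,-0.3,0],[-0.35,0,-0.35,0],[-0.35,0,-0.35,0]]' |grep -E "ee|wrist"
python3 -m inch '[[0,0,0,0],[0,0,0,0],[0,0,0,0],[0,0,0,0],[0,0,0,0],[0,0,0,0],[0,0,0,0],[0,0,0,0]]' 5.2 20
python3 -m inch '[[0,0,1,0],[0,0,2,0],[0,0,3.5,0],[0,0,5,0],[0,0,7,0],[0,0,9,0],[0,0,11,0],[0,0,13,0]]' |grep -E "ee|wrist"
python3 look.py l4 spring_scale narrow_end
```

```text
ee_pos: [0.5075, -0.3047, 0.1649]
wrist_force: [-1.4, 1.2, 0.7]
time: 90.4
ee_pos: [0.5074, -0.3047, 0.1646]
tcp_rot: [-179.0, 0.1, 5.1]
wrist_force: [0.9, -0.4, 0.6]
opening: 0.052
grasp_force: 0.0
ee_pos: [0.5074, -0.3047, 0.2962]
wrist_force: [0.1, 0.1, -0.1]
[-31.3375  13.5002  26.165  103.2691   0.7542 143.5437] [ 0.5074 -0.3047  0.2962]
S spring_scale [(array([274.4, 213.5]), array([0.4643, 0.1455]), 0.16)]
S narrow_end [(array([374.4, 243.3]), array([ 0.6302, -0.1963]), 0.64)]
T spring_scale [(array([388.7, 232.7]), array([ 0.5631, -0.3035]), 0.65), (array([292.4, 222.6]), array([0.4657, 0.0251]), 0.47)]
T narrow_end [(array([386.8, 233.3]), array([ 0.5584, -0.2981]), 0.86)]
```

```bash
python3 -m inch '[[-3,-1.5,2,0],[-7,-4,3,0],[-11,-7,3,0],[-15,-10,3,0],[-19,-13,3,0],[-23,-15,3,0],[-26,-16,3,0],[-28,-17,3,0]]' |grep -E "ee|wrist"
cat > fit.py <<'E'
from pk import *
import sys
S=np.load(sys.argv[1])[0] if sys.argv[1]!="-" else None
c=cam("scene");t=cam("top")
if S is not None: c["img"]=S
R=dict(small=((.4513,-.110),38,30,44),large=((.456,.0148),52,44,64),medium=((.460,.140),45,37,54))
N=300;s=.0005
def rect(m,ctr,z):
    g=(np.arange(N)-N/2)*s
    # row: +x up, col: +y left
    X,Y=np.meshgrid(ctr[0]-g,ctr[1]-g,indexing="ij")
    P=np.stack([X,Y,np.full_like(X,z)],-1)@np.array(m["R"]).T+np.array(m["t"])
    u=m["cx"]+f(m)*P[...,0]/P[...,2];v=m["cy"]+f(m)*P[...,1]/P[...,2]
    return cv2.remap(m["img"][...,::-1].copy(),u.astype(np.float32),v.astype(np.float32),cv2.INTER_CUBIC)
def fit(im,r,kind):
    g=cv2.GaussianBlur(cv2.cvtColor(im,cv2.COLOR_BGR2GRAY).astype(np.float32),(0,0),2)
    th=np.linspace(0,2*np.pi,120,endpoint=False);best=[]
    def smp(x,y,rr): return cv2.remap(g,(x+rr/.5*np.cos(th)).astype(np.float32)[None],(y+rr/.5*np.sin(th)).astype(np.float32)[None],cv2.INTER_LINEAR)[0]
    for dx in range(-36,37):
        for dy in range(-36,37):
            x,y=N/2+dx,N/2+dy
            q=smp(x,y,r)-(.5*smp(x,y,r-4)+.5*smp(x,y,r+4)) if kind=="ring" else smp(x,y,r-2.5)-smp(x,y,r+2.5)
            best.append((np.clip(q,-5,15 if kind=="ring" else 60).mean(),dx,dy))
    return max(best)
rows=[]
for k,(ctr,rr,pr,h) in R.items():
    tiles=[]
    for nm,m in (("S",c),("T",t)):
        a=rect(m,ctr,.01);b=rect(m,ctr,.01+h/1000)
        fr=fit(a,rr,"ring");fl=fit(b,pr,"lid")
        w=lambda q:np.array(ctr)-np.array([q[2],q[1]])*s
        print(k,nm,"ring",w(fr),round(float(fr[0]),1),"lid",w(fl),round(float(fl[0]),1),"lid-ring mm",(w(fl)-w(fr))*1000)
        for im,q,r0 in ((a,fr,rr),(b,fl,pr)):
            cv2.circle(im,(N//2+q[1],N//2+q[2]),int(r0/.5),(0,0,255),1);tiles.append(im[50:250,50:250] if 0 else im)
    rows.append(np.hstack(tiles))
cv2.imwrite("pics/fit.png",cv2.resize(np.vstack(rows),(800,600)))
E
python3 fit.py l4.npy
```

```text
ee_pos: [0.2259, -0.4749, 0.3239]
wrist_force: [0.1, -0.2, 0.6]
small S ring [ 0.4533 -0.1065] 7.8 lid [ 0.4528 -0.1125] 42.7 lid-ring mm [-0.5 -6. ]
small T ring [ 0.4548 -0.106 ] 8.2 lid [ 0.4523 -0.1115] 36.6 lid-ring mm [-2.5 -5.5]
large S ring [0.4585 0.0193] 4.8 lid [0.4555 0.0188] 42.6 lid-ring mm [-3.  -0.5]
large T ring [0.459  0.0198] 10.2 lid [0.4555 0.0208] 54.7 lid-ring mm [-3.5  1. ]
medium S ring [0.4475 0.125 ] 4.0 lid [0.458 0.139] 27.4 lid-ring mm [10.5 14. ]
medium T ring [0.463  0.1445] 8.7 lid [0.458 0.144] 50.1 lid-ring mm [-5.  -0.5]
```

View pics/fit.png

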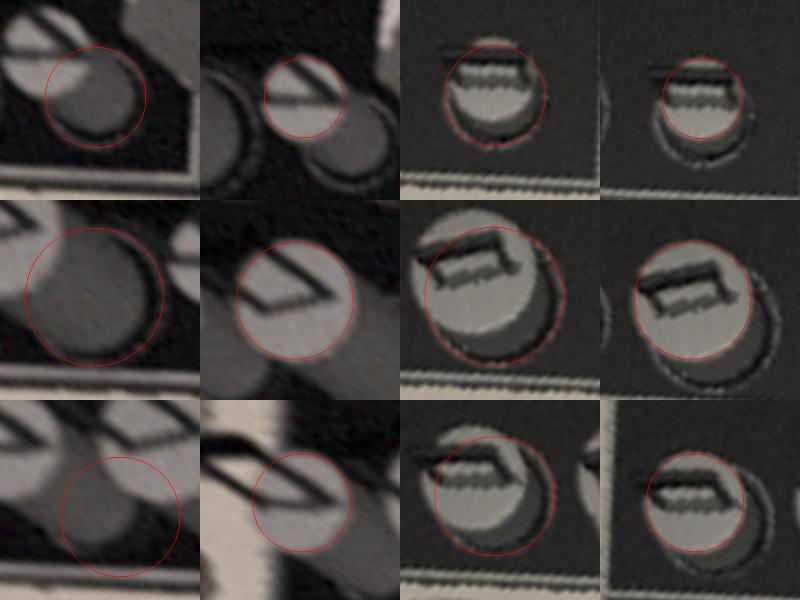

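The fits are good: red circles sit on all the rings and lids, except the medium ring in the scene view, where it is occluded. All pots stand inside their rings, but they need 3–6 mm corrections.

```bash
python3 -m inch '[[2,3,0,10],[5,8,0,20],[8,13,0,30],[11,18,0,40],[14,23,0,50],[17,28,0,60],[20,32.5,-1,70],[22.5,36.2,-2,80]]' 4.5 20|grep -E "ee|rot"
python3 -m inch '[[0,0,0,4],[0,0,0,4],[0,0,-2,4],[0,0,-4,4],[0,0,-6,4],[0,0,-8,4],[0,0,-9,4],[0,0,-9,4]]' |grep -E "ee|rot|op"
```

```text
ee_pos: [0.4533, -0.1101, 0.3039]
tcp_rot: [-179.0, 0.1, 85.5]
ee_pos: [0.4521, -0.1128, 0.2143]
tcp_rot: [-179.0, 0.1, 89.0]
opening: 0.0451
```

```bash
python3 -m inch '[[0,0.1,-2,0],[0,0.1,-4,0],[0,0.1,-6,0],[0,0.1,-8,0],[0,0.1,-10,0],[0,0.1,-11.3,0],[0,0.1,-12,0],[0,0.1,-12,0]]' |grep -E "ee|wrist|op"
python3 -m inch '[[0,0,0,0],[0,0,0,0],[0,0,0,0],[0,0,0,0],[0,0,0,0],[0,0,0,0],[0,0,0,0],[0,0,0,0]]' 0.6 20|grep -E "ee|wrist|op|gra"
```

```text
ee_pos: [0.4525, -0.1118, 0.0947]
wrist_force: [0.3, -0.7, 0.7]
opening: 0.0451
ee_pos: [0.4529, -0.1118, 0.0952]
wrist_force: [-0.2, -0.2, 5.5]
opening: 0.0091
grasp_force: 22.9
```

```bash
python3 -m inch '[[0,0.1,0,0],[0.05,0.2,0,0],[0.1,0.3,0,0],[0.1,0.4,0,0],[0.12,0.5,0,0],[0.12,0.57,0,0],[0.12,0.57,0,0],[0.12,0.57,0,0]]' |grep -E "ee|wrist|op"
python3 -m inch '[[0,0,0,0],[0,0,0,0],[0,0,0,0],[0,0,0,0],[0,0,0,0],[0,0,0,0],[0,0,0,0],[0,0,0,0]]' 4.5 |grep -E "ee|wrist|op"
python3 -m inch '[[0,0,1,0],[0,0,3,0],[0,0,5,0],[0,0,7,0],[0,2,8.5,1],[0,5,8.5,4],[0.1,9,8.5,8],[0.2,12,8.5,12]]' |grep -E "ee|rot|op"
```

```text
ee_pos: [0.4543, -0.107, 0.0959]
wrist_force: [-1.2, -4.8, 9.5]
opening: 0.0097
ee_pos: [0.4537, -0.106, 0.0946]
wrist_force: [-0.1, -0.1, -0.6]
opening: 0.045
ee_pos: [0.4557, 0.0152, 0.1805]
tcp_rot: [-179.1, 0.1, 101.3]
opening: 0.045
```

```bash
python3 -m inch '[[0,0.5,0,1],[0,0.5,-1,1],[0,0.5,-2.5,1],[0,0.5,-4,1],[0,0.5,-5.5,1],[0,0.5,-6.4,1],[0,0.5,-6.6,1],[0,0.5,-6.6,1]]' |grep -E "ee|rot|wrist|op"
python3 -m inch '[[0,0,0,0],[0,0,0,0],[0,0,0,0],[0,0,0,0],[0,0,0,0],[0,0,0,0],[0,0,0,0],[0,0,0,0]]' 0.6 20|grep -E "ee|wrist|op|gra"
```

```text
ee_pos: [0.4558, 0.019, 0.1138]
tcp_rot: [-179.0, 0.1, 102.1]
wrist_force: [0.7, -0.1, 0.1]
opening: 0.045
ee_pos: [0.4559, 0.0191, 0.114]
wrist_force: [-1.4, 0.7, 6.2]
opening: 0.0096
grasp_force: 22.1
```

```bash
python3 -m inch '[[0.1,0,0,0],[0.2,0,0,0],[0.3,0,0,0],[0.33,0,0,0],[0.33,0,0,0],[0.33,0,0,0],[0.33,0,0,0],[0.33,0,0,0]]' |grep -E "ee|wrist|op"
python3 -m inch '[[0,0,0,0],[0,0,0,0],[0,0,0,0],[0,0,0,0],[0,0,0,0],[0,0,0,0],[0,0,0,0],[0,0,0,0]]' 4.5 |grep -E "ee|wrist|op"
python3 -m inch '[[0,0,1,0],[0,0,3,0],[0,0,5,0],[0,0,7,0],[0,2,7.5,-1],[0,5,7.5,-4],[0,9,7.5,-8],[-0.05,12.4,7.5,-8]]' |grep -E "ee|rot|op"
python3 -m inch '[[0,0,0,0],[0,0,-1,0],[0,0,-2.5,0],[0,0,-4,0],[0,0,-6,0],[0,0,-7.5,0],[0,0,-8.4,0],[0,0,-8.5,0]]' |grep -E "ee|rot|wrist|op"
python3 -m inch '[[0,0,0,0],[0,0,0,0],[0,0,0,0],[0,0,0,0],[0,0,0,0],[0,0,0,0],[0,0,0,0],[0,0,0,0]]' 0.6 20|grep -E "ee|wrist|op|gra"
```

```text
ee_pos: [0.4584, 0.0191, 0.1146]
wrist_force: [-8.0, 0.7, 13.3]
opening: 0.0097
ee_pos: [0.459, 0.019, 0.1136]
wrist_force: [0.8, -0.1, -0.0]
opening: 0.0453
ee_pos: [0.4585, 0.1442, 0.1894]
tcp_rot: [-179.1, 0.1, 94.1]
opening: 0.0447
ee_pos: [0.4582, 0.1428, 0.103]
tcp_rot: [-179.0, 0.1, 94.1]
wrist_force: [-0.2, 0.4, 0.5]
opening: 0.0451
ee_pos: [0.4588, 0.1431, 0.1042]
wrist_force: [0.1, 0.1, 5.3]
opening: 0.0094
grasp_force: 22.1
```

```bash
python3 -m inch '[[0.1,0,0,0],[0.2,0,0,0],[0.3,0.1,0,0],[0.4,0.1,0,0],[0.46,0.1,0,0],[0.48,0.1,0,0],[0.48,0.1,0,0],[0.48,0.1,0,0]]' |grep -E "ee|wrist|op"
python3 -m inch '[[0,0,0,0],[0,0,0,0],[0,0,0,0],[0,0,0,0],[0,0,0,0],[0,0,0,0],[0,0,0,0],[0,0,0,0]]' 4.5 |grep -E "ee|wrist|op"
python3 -m inch '[[0,0,2,0],[0,0,5,0],[0,0,9,0],[0,0,13,0],[0,0,17,0],[0,-3,20,0],[-2,-7,20,0],[-4,-12,20,0]]' |grep -E "ee|rot|op"
python3 -m inch '[[0,-6,0,0],[-1,-12,0,-5],[-2,-18,0,-10],[-3,-24,0,-15],[-4,-30,0,-20],[-6,-36,0,-25],[-10,-40,0,-30],[-14,-44,0,-35]]' |grep -E "ee|rot|op"
python3 -m inch '[[-2,-3,0,0],[-5,-5,0,0],[-5,-5,0,0],[-5,-5,0,0],[-5,-5,0,0],[-5,-5,0,0],[-5,-5,0,0],[-5,-5,0,0]]' |grep -E "ee|rot|op"
python3 fit.py -; python3 look.py l5 spring_scale narrow_end tin_short spice_jar pepper_mill tape
```

```text
ee_pos: [0.4625, 0.1438, 0.105]
wrist_force: [-8.7, -1.6, 17.0]
opening: 0.0096
ee_pos: [0.4633, 0.144, 0.1036]
wrist_force: [-0.5, -0.5, 0.1]
opening: 0.0451
ee_pos: [0.423, 0.0232, 0.3037]
tcp_rot: [-179.0, 0.1, 94.2]
opening: 0.0449
ee_pos: [0.2819, -0.4174, 0.3033]
tcp_rot: [-179.0, 0.1, 58.9]
opening: 0.0448
ee_pos: [0.2335, -0.4659, 0.3036]
tcp_rot: [-179.0, 0.1, 59.1]
opening: 0.045
small S ring [ 0.4548 -0.106 ] 4.5 lid [ 0.4498 -0.114 ] 25.8 lid-ring mm [-5. -8.]
small T ring [ 0.4548 -0.1065] 8.7 lid [ 0.4523 -0.1115] 37.1 lid-ring mm [-2.5 -5. ]
large S ring [0.46   0.0203] 4.6 lid [0.4555 0.0188] 40.6 lid-ring mm [-4.5 -1.5]
large T ring [0.459  0.0203] 10.3 lid [0.4555 0.0213] 55.0 lid-ring mm [-3.5  1. ]
medium S ring [0.4485 0.1575] 3.4 lid [0.4585 0.139 ] 26.9 lid-ring mm [ 10.  -18.5]
medium T ring [0.463 0.144] 8.7 lid [0.4585 0.144 ] 49.9 lid-ring mm [-4.5  0. ]
[-63.0845   3.7867  16.0727 103.0824  -0.595   57.7942] [ 0.2333 -0.466   0.3036]
S spring_scale [(array([372.1, 245. ]), array([ 0.618 , -0.1981]), 0.66), (array([315.7, 251.4]), array([ 0.4513, -0.111 ]), 0.2)]
S narrow_end [(array([372.3, 242.2]), array([ 0.6287, -0.1879]), 0.63), (array([275.2, 215. ]), array([0.4613, 0.136 ]), 0.26)]
S tin_short [(array([242.1, 199.2]), array([0.4202, 0.2969]), 0.83)]
S spice_jar [(array([411.4, 247. ]), array([ 0.7127, -0.2839]), 0.62)]
S pepper_mill [(array([434.4, 272.4]), array([ 0.6763, -0.4089]), 0.56)]
S tape [(array([355.8, 319.6]), array([ 0.3611, -0.4   ]), 0.75)]
T spring_scale [(array([388.2, 233.3]), array([ 0.5603, -0.3026]), 0.73), (array([387.4, 234.2]), array([ 0.556 , -0.3012]), 0.2)]
T narrow_end [(array([390.4, 234.3]), array([ 0.5598, -0.311 ]), 0.66)]
T tin_short []
T spice_jar [(array([394.6, 194. ]), array([ 0.7128, -0.2723]), 0.58)]
T pepper_mill [(array([424.6, 213.8]), array([ 0.6809, -0.3972]), 0.57), (array([299.8, 206.2]), array([0.5341, 0.0266]), 0.3)]
T tape []
```

```bash
python3 -m inch '[[3,5,0,4],[6,10,0,8],[9,15,0,12],[12,20,0,16],[15,25,0,20],[18,30,-1,24],[20.5,34,-3,28],[21.9,35.4,-6,30]]' 4.5 20|grep -E "ee|rot"
python3 -m inch '[[0,0,-1,0],[0,0,-4,0],[0,0,-7,0],[0,0,-10,0],[0,0,-12.5,0],[0,0,-14,0],[0,0,-14.8,0],[0,0,-14.9,0]]' |grep -E "ee|rot|op"
python3 -m inch '[[0,0,0,0],[0,0,0,0],[0,0,0,0],[0,0,0,0],[0,0,0,0],[0,0,0.1,0],[0,0,0.1,0],[0,0,0.1,0]]' 0.6 20|grep -E "ee|wrist|op|gra"
```

```text
ee_pos: [0.4535, -0.1099, 0.2436]
tcp_rot: [-179.1, 0.1, 89.4]
ee_pos: [0.4523, -0.1123, 0.0949]
tcp_rot: [-179.0, 0.1, 89.1]
opening: 0.0449
ee_pos: [0.4521, -0.112, 0.0955]
wrist_force: [0.0, -0.4, 1.1]
opening: 0.0096
grasp_force: 21.7
```

```bash
python3 -m inch '[[0,0.1,0,0],[0.05,0.2,0,0],[0.1,0.3,0,0],[0.15,0.4,0,0],[0.18,0.5,0,0],[0.18,0.55,0,0],[0.18,0.55,0,0],[0.18,0.55,0,0]]' |grep -E "ee|wrist|op"; python3 fz.py 4
```

```text
ee_pos: [0.4541, -0.1065, 0.0955]
wrist_force: [-0.0, -0.5, 0.5]
opening: 0.0097
[[-0.52, -0.28, 0.28], [-0.64, 0.02, -0.35], [0.65, -0.31, -0.71], [-0.86, -0.66, -1.12]]
```

```bash
python3 -m inch '[[0,0,-0.1,0],[0,0,-0.1,0],[0,0,-0.1,0],[0,0,-0.1,0],[0,0,-0.1,0],[0,0,-0.1,0],[0,0,-0.1,0],[0,0,-0.1,0]]' 4.5 |grep -E "ee|wrist|op"
python3 -m inch '[[0,0,1,0],[0,0,3,0],[0,0,5,0],[0,0,7,0],[0,2,8.5,1],[0,5,8.5,5],[0.1,9,8.5,9],[0.15,12.6,8.5,13]]' |grep -E "ee|rot|op"
python3 -m inch '[[0,0,0,0],[0,0,-1,0],[0,0,-2.5,0],[0,0,-4,0],[0,0,-5.5,0],[0,0,-6.4,0],[0,0,-6.6,0],[0,0,-6.6,0]]' |grep -E "ee|rot|wrist|op"
python3 -m inch '[[0,0,0,0],[0,0,0,0],[0,0,0,0],[0,0,0,0],[0,0,0,0],[0,0,0.1,0],[0,0,0.1,0],[0,0,0.1,0]]' 0.6 20|grep -E "ee|wrist|op|gra"
```

```text
ee_pos: [0.4541, -0.1065, 0.0946]
wrist_force: [0.1, 0.4, -0.6]
opening: 0.045
ee_pos: [0.4556, 0.0206, 0.1804]
tcp_rot: [-179.1, 0.1, 102.2]
opening: 0.0448
ee_pos: [0.4557, 0.0195, 0.1138]
tcp_rot: [-179.0, 0.1, 102.1]
wrist_force: [0.2, 0.9, 0.0]
opening: 0.045
ee_pos: [0.4553, 0.0195, 0.1142]
wrist_force: [0.8, -0.3, -3.0]
opening: 0.0094
grasp_force: 21.4
```

```bash
python3 -m inch '[[0,0,-0.05,0],[0,0,-0.05,0],[0.1,0,-0.05,0],[0.2,0,-0.05,0],[0.3,0,-0.05,0],[0.36,0,-0.05,0],[0.36,0,-0.05,0],[0.36,0,-0.05,0]]' |grep -E "ee|wrist|op"; python3 fz.py 4
```

```text
ee_pos: [0.4591, 0.0194, 0.1145]
wrist_force: [-3.6, -1.0, 5.6]
opening: 0.0095
[[-4.35, -0.23, 5.49], [-3.49, -1.2, 5.91], [-3.7, 0.42, 6.19], [-4.01, -1.05, 6.04]]
```

```bash
python3 -m inch '[[0,0,0.03,0],[0,0,0.06,0],[0,0,0.06,0],[0,0,0.06,0],[0,0,0.06,0],[0,0,0.06,0],[0,0,0.06,0],[0,0,0.06,0]]' |grep -E "ee|wrist|op"; python3 fz.py 4
```

```text
ee_pos: [0.4591, 0.0195, 0.1146]
wrist_force: [-2.2, -0.3, -0.5]
opening: 0.0094
[[-2.22, 0.24, 0.27], [-2.51, -0.46, -1.19], [-2.62, -0.11, -1.13], [-2.7, -0.56, -0.73]]
```

```bash
python3 -m inch '[[0.05,0,0,0],[0.1,0,0,0],[0.1,0,0,0],[0.1,0,0,0],[0.1,0,0,0],[0.1,0,0,0],[0.1,0,0,0],[0.1,0,0,0]]' |grep -E "ee|wrist|op"
python3 -m inch '[[0,0,-0.05,0],[0,0,-0.05,0],[0,0,-0.05,0],[0,0,-0.05,0],[0,0,-0.05,0],[0,0,-0.05,0],[0,0,-0.05,0],[0,0,-0.05,0]]' 4.5 |grep -E "ee|wrist|op"
python3 -m inch '[[0,0,1,0],[0,0,3,0],[0,0,5,0],[0,0,7,0],[0,2,7.5,-1],[0,5,7.5,-4],[-0.1,9,7.5,-8],[-0.2,12.4,7.5,-8]]' |grep -E "ee|rot|op"
python3 -m inch '[[0,0,0,0],[0,0,-1,0],[0,0,-2.5,0],[0,0,-4,0],[0,0,-6,0],[0,0,-7.5,0],[0,0,-8.4,0],[0,0,-8.6,0]]' |grep -E "ee|rot|wrist|op"
python3 -m inch '[[0,0,0,0],[0,0,0,0],[0,0,0,0],[0,0,0,0],[0,0,0,0],[0,0,0.06,0],[0,0,0.06,0],[0,0,0.06,0]]' 0.6 20|grep -E "time|ee|wrist|op|gra"
```

```text
ee_pos: [0.4601, 0.0195, 0.1146]
wrist_force: [-0.9, 0.5, -4.3]
opening: 0.0093
ee_pos: [0.4601, 0.0195, 0.1142]
wrist_force: [0.3, -0.0, -0.6]
opening: 0.0448
ee_pos: [0.4582, 0.1447, 0.19]
tcp_rot: [-179.1, 0.1, 94.1]
opening: 0.0452
ee_pos: [0.458, 0.1433, 0.1026]
tcp_rot: [-179.0, 0.1, 94.1]
wrist_force: [0.4, 0.5, -0.2]
opening: 0.0447
time: 128.2
ee_pos: [0.4582, 0.1435, 0.1037]
wrist_force: [0.5, 0.4, 0.2]
opening: 0.0096
grasp_force: 24.0
```

```bash
python3 -m inch '[[0.1,0,0,0],[0.2,0,0,0],[0.3,0,0,0],[0.4,0,0,0],[0.46,0,0,0],[0.5,0,0,0],[0.5,0,0,0],[0.5,0,0,0]]' |grep -E "ee|wrist|op"; python3 fz.py 3
```

```text
ee_pos: [0.4626, 0.1434, 0.1042]
wrist_force: [-6.0, -0.1, 9.2]
opening: 0.0098
[[-5.41, 0.14, 9.69], [-5.32, -0.5, 9.1], [-5.04, 0.48, 8.51]]
```

```bash
python3 -m inch '[[0,0,0.04,0],[0,0,0.08,0],[0,0,0.08,0],[0,0,0.08,0],[0,0,0.08,0],[0,0,0.08,0],[0,0,0.08,0],[0,0,0.08,0]]' |grep -E "ee|wrist|op"; python3 fz.py 3
```

```text
ee_pos: [0.4632, 0.1435, 0.1046]
wrist_force: [-0.2, 0.1, -3.9]
opening: 0.0096
[[0.13, 0.67, -3.63], [-0.49, 0.72, -3.48], [-0.34, 0.23, -3.02]]
```

```bash
python3 -m inch '[[0,0,-0.06,0],[0,0,-0.06,0],[0,0,-0.06,0],[0,0,-0.06,0],[0,0,-0.06,0],[0,0,-0.06,0],[0,0,-0.06,0],[0,0,-0.06,0]]' 4.5 |grep -E "ee|wrist|op"
python3 -m inch '[[0,0,2,0],[0,0,5,0],[0,0,9,0],[0,0,13,0],[0,0,17,0],[0,-3,20,0],[-2,-7,20,0],[-4,-12,20,0]]' |grep -E "ee"
python3 -m inch '[[0,-6,0,0],[-1,-12,0,-5],[-2,-18,0,-10],[-3,-24,0,-15],[-4,-30,0,-20],[-6,-36,0,-25],[-10,-40,0,-30],[-14,-44,0,-35]]' |grep -E "ee"
python3 -m inch '[[-2,-3,0,0],[-5,-5,0,0],[-5,-5,0,0],[-5,-5,0,0],[-5,-5,0,0],[-5,-5,0,0],[-5,-5,0,0],[-5,-5,0,0]]' |grep -E "ee|time"
python3 fit.py -
```

```text
ee_pos: [0.4632, 0.1435, 0.104]
wrist_force: [0.0, 0.4, 0.2]
opening: 0.0452
ee_pos: [0.4228, 0.0227, 0.3042]
ee_pos: [0.2818, -0.4179, 0.3037]
time: 134.5
ee_pos: [0.2334, -0.4664, 0.304]
small S ring [ 0.4548 -0.1065] 4.4 lid [ 0.4508 -0.108 ] 27.0 lid-ring mm [-4.  -1.5]
small T ring [ 0.4558 -0.1045] 8.4 lid [ 0.4528 -0.1055] 37.3 lid-ring mm [-3. -1.]
large S ring [0.4605 0.0203] 5.3 lid [0.4585 0.0188] 40.9 lid-ring mm [-2.  -1.5]
large T ring [0.4605 0.0208] 10.1 lid [0.4575 0.0208] 55.1 lid-ring mm [-3.  0.]
medium S ring [0.4645 0.1435] 4.5 lid [0.4615 0.1385] 26.6 lid-ring mm [-3. -5.]
medium T ring [0.4645 0.1455] 9.6 lid [0.4615 0.1435] 48.7 lid-ring mm [-3. -2.]
```

```bash
python3 -c "
from workcell import bot
print(bot.job_done())"
```

```text
the job is handed in; nothing more can be done
None
```

I weighed all three pots in order, small then medium then large, and handed the job in. The pots stand within about 3 mm of centre on their own front-row rings by the top camera (5 mm for the medium by the scene camera), and the scale hangs at the closed end of the slot; the hook carried the pots to the front row after weighing, and the hand only slid them the last few millimetres.

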